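Sweep the stripped cap screws off the sorting pan into the parts bin

ROBOT

A 6-joint arm with a two-finger parallel gripper is mounted at the origin on the work surface; the furniture and walls round the work are solid. World frame = base frame: x ahead of the robot, y to its left, z up, the work surface at z = 0. Lengths are in m, angles in rad, forces in N, time in s.
With the tool pointing down it reaches from about 0.375 to 0.975 m from the base axis. Payload 3.8 kg.
Tool frame: the origin (TCP) lies on the mounting face of the last link; the fingertips stand 173 mm ahead of it and the grasp point (between the pads) lies ctrl.grip_depth ahead of it (ctrl.grip_depth is the distance from the TCP to the grasp point, in m); z points along the fingers, y is the direction in which the jaws open and shut (so a half turn about z gives the same grasp; the last joint's range is limited). The gripper opens to 85 mm and grips with 20 to 120 N. Pads are 22 mm wide; open, the fingers measure 114 mm over their backs; the gripper's body (76 mm by 85 mm) begins 54 mm behind the grasp point. The pads swing forward as they close: fully open they stand 13 mm farther back than shut.
Start: joints at [1.156, 0.264, 1.604, -0, 1.274, -0.037], TCP at [0.249, 0.627, 0.405] pointing down, gripper open.
Joint ranges: [-2.63, 2.63], [-0.94, 2.18], [0.31, 2.57], [-1.31, 4.45], [0, 2.66], [-2.55, 2.55]. Speed limits (rad/s): [2.57, 2.57, 3.14, 3.14, 3.14, 3.14].

INTERFACE

Orientations are given as a rotation vector (axis times angle).
In Python, from station import ctrl gives the robot as it stands.
- The arm moves only by the tool arm_command, never from a script. Its argument "plan" is a list of rows, each an object with "jaw": the finger opening in cm, from 0 to 8.54; "delta_pos": the shift along the tool's x, y, z in cm, a list of three; "yaw": the turn about the tool's z in degrees. A call has 1 to 8 rows; each row shifts and turns the pose as measured when the row begins, along the tool's axes as they then stand; what a row does not reach is not made up. A row lasts 1/12 s, in which the tool goes at most 41.7 mm and 7.16 degrees, less where a joint would pass 70% of its speed; a pose out of reach is approached as far as the arm can. A call is refused whole if a number of a shift passes 4.17 or a number of a turn 7.16, either way. A call with a gripper value outside its range is refused whole. The fingers move at their own pace and stop on an object; the grip force is fixed at half the most. Time passes only in rows, so rows that do not move let the fingers close. It gives the time, the measured TCP pose, the force and the opening at its end, in the units of the state.
- ctrl.observe(): the state, without advancing time (a new reading comes with each control period).
- ctrl.capture(name): name is "side" or "top" or "wrist"; returns a dict with "color" (420x560x3 uint8, red, green, blue), "K" (3x3 intrinsics, pixels), "k1" (the pictures are not rectified: a ray, as slopes to the right and down, at radius r is drawn at 1 + k1 r^2 times it, then the intrinsics apply), "origin" and "orientation" of the camera in the world; the wrist camera has in their place "hand_eye" (4x4, takes a point from camera to tool coordinates, whose origin is the TCP and whose axes are the flange's). Camera axes: x right, y up, looking along -z (the intrinsics and any distortion apply to the point x, -y, -z); pixel columns grow to the right and rows downward; lengths in m; the calibration is good to about 2 mm. A picture is of the moment at which its call begins: read the wrist's pose just before it. There is no depth.
- ctrl.sign_off(): hands the job in, once; it reports no verdict.
The state is a dict: "t": time; "q": joint angles; "qvel": joint speeds; "joint_torque": joint torques, N m; "tcp_pos": TCP position; "orientation": TCP orientation; "force": force on the tool from outside, world axes, zero at the start; "moment": the same for the moment, N m; "gripper_width": opening from 0.0 (shut) to 1.0 (fully open).
Only numpy, scipy, OpenCV 4.12 (cv2) and the standard library are available. Lean on these libraries where they do the work, as an engineer would, in place of code of your own. Each camera call takes 0.05 s, during which the arm holds its last target.

TASK

Slide the red gate of the sorting pan fully open, sweep the three loose cap screws along the pan and out through the mouth with the fingertips so that all three drop into the black bin, then slide the gate fully shut again. Only push and sweep: do not lift or carry the screws, and leave the steel bushing and the gauge block standing where they are in the pan, and the oil bottle beside it alone.

Things in the scene. Friction and masses are not known exactly. Their poses are not given: they have to be found in the camera images.
- pan: blue sheet-steel sorting pan on four dark legs, fixed, level. Origin on the bench below it; x points from the near wall to the mouth (away from the robot), y left, z up. Deck (floor) at z = 100 mm, walls 29 mm above it. Deck inside: x -133 to 50 mm, y -111 to 111 mm; two straight funnel walls run from (5, +-113) to (50, +-55) mm, to the mouth at its far side.
- mouth (a point): middle of the mouth's sill at deck height, pan frame (50, 0, 100) mm, same axes as the pan. The mouth is 110 mm wide; beyond it the deck runs on level as a lip to x = 65 mm, where parts fall into the bin.
- bin: black open parts bin, fixed between the legs under the pan and sticking out beyond the mouth. Origin under its middle, at pan frame (4, 0, 0) mm, same axes; inside 244 x 186 mm, floor 3 mm and rim 82 mm above the bench. Its open part beyond the lip runs from pan x = 65 to 126 mm.
- gate (a joint): travel of the red sliding gate across the mouth: 0 m fully shut, 0.12 m fully open. It opens along pan -y (to the right), rubs with about 2 N and stays where it is left. The gate is an upright plate, 120 mm wide and 3 mm thick at pan x = 57 mm, its top 30 mm above the deck.
- gate_post (a point): middle of the upright black finger post on the left half of the gate, 152 mm above the bench at pan x = 57 mm, pan y = 35 mm - (gate travel). The post is 12 to 16 mm in diameter and stands from 130 to 164 mm above the bench; pushed from its left side it opens the gate, from its right side it shuts it.
- long_screw_mid (a point): middle of the black socket cap screw 55 mm long, head 12 to 15 mm, shank 8 mm; point 6 mm above the deck, half-way along; long axis y, head at -y. It does not roll.
- mid_screw_mid (a point): middle of the black socket cap screw 43 mm long, head 12 mm, shank 6 mm; point 5 mm above the deck, half-way along; long axis y, head at -y. It does not roll.
- zinc_screw_mid (a point): middle of the zinc-plated (silver) socket cap screw 38 mm long, head 12 mm, shank 6 mm; point 5 mm above the deck, half-way along; long axis y, head at -y. It does not roll.
- bushing_mid (a point): centre of the steel guide bushing, 32 mm in diameter and 34 mm tall, standing upright on the deck near the left wall of the pan; not to be disturbed (it must stay upright and within 15 mm of its place)
- mould_half: tall grey mould half standing fixed on the bench to the left of the pan, in the way of low swings from the left: 206 mm wide, 262 mm tall, with a T-bar handle on top that reaches 390 mm above the bench; origin under its middle; not part of the job
- oil_bottle: cream oil bottle with red collar, 56 mm in diameter, 126 mm tall, standing on the bench to the right of the pan; origin at the centre of its underside; not to be disturbed
- gauge_mid (a point): centre of the ground steel gauge block, 30 x 14 x 30 mm, standing on the deck in the near right corner of the pan; not to be disturbed (it must stay upright and within 15 mm of its place)

How it is judged:
On the way, in this order (a step that is already met when the one before it is completed fails the run):
1. the gate is slid open with the three screws still on the pan (value of joint gate above 0.112 m and z of each of long_screw_mid, mid_screw_mid, zinc_screw_mid in the frame of pan above 0.095 m), for 0.1 s.
2. all three screws lie in the bin while the gate is open (x of long_screw_mid in the frame of bin between -0.125 and 0.125 m and y of long_screw_mid in the frame of bin between -0.096 and 0.096 m and z of each of long_screw_mid, mid_screw_mid, zinc_screw_mid in the frame of bin below 0.06 m and x of mid_screw_mid in the frame of bin between -0.125 and 0.125 m and y of mid_screw_mid in the frame of bin between -0.096 and 0.096 m and x of zinc_screw_mid in the frame of bin between -0.125 and 0.125 m and y of zinc_screw_mid in the frame of bin between -0.096 and 0.096 m and value of joint gate above 0.05 m), for 0.2 s.
3. the gate is slid shut (value of joint gate below 0.005 m), for 0.2 s.
At the end, for the whole second after the job is handed in: All three screws lie inside the black bin (below its rim), the gate is shut to within 5 mm, and the bushing and the gauge block stand upright within 15 mm of where they stood (x of long_screw_mid in the frame of bin between -0.125 and 0.125 m and y of long_screw_mid in the frame of bin between -0.096 and 0.096 m and z of each of long_screw_mid, mid_screw_mid, zinc_screw_mid in the frame of bin below 0.06 m and x of mid_screw_mid in the frame of bin between -0.125 and 0.125 m and y of mid_screw_mid in the frame of bin between -0.096 and 0.096 m and x of zinc_screw_mid in the frame of bin between -0.125 and 0.125 m and y of zinc_screw_mid in the frame of bin between -0.096 and 0.096 m and value of joint gate below 0.005 m and distance of each of bushing_mid, gauge_mid from where it was at the start of the episode below 0.015 m and angle between each of bushing_mid, gauge_mid's own z axis and vertical below 0.15 rad); the robot touches nothing.
It fails at once if a screw is lifted more than 25 mm off the deck, or carried through the air beyond the lip (z of any of long_screw_mid, mid_screw_mid, zinc_screw_mid in the frame of pan above 0.131 m or (x of long_screw_mid in the frame of pan above 0.085 m and z of long_screw_mid in the frame of pan above 0.112 m) or (x of mid_screw_mid in the frame of pan above 0.085 m and z of mid_screw_mid in the frame of pan above 0.112 m) or (x of zinc_screw_mid in the frame of pan above 0.085 m and z of zinc_screw_mid in the frame of pan above 0.112 m)).
It fails at once if the bushing or the gauge block is tipped, or moved more than 15 mm (distance of any of bushing_mid, gauge_mid from where it was at the start of the episode above 0.015 m or angle between any of bushing_mid, gauge_mid's own z axis and vertical above 0.5 rad).
It fails at once if the oil bottle is moved more than 20 mm (distance of oil_bottle from where it was at the start of the episode above 0.02 m).
It also fails if it takes over 67 s, if anything falls off the work surface, if the arm or the gripper's body presses on something with over 40 N, if the wrist force passes 120 N, or if a joint passes its speed limit or range.

## Working session

There is one attempt and no reset: what is moved stays moved. The work goes in short steps, Python scripts to look and compute and a tool call to move; the robot and the scene stay as the last step left them, time stands still between calls to the robot, and variables do not carry over. Pictures are saved under pics/ and viewed, and the job is handed in when it is done.

Besides the shell and the picture viewer there is one more tool, called after "Call:" by a JSON object that holds its "name" and its "arguments", one argument or row to a line. arm_command: Moves the arm, as the interface text tells. Its arguments: {"type":"object","properties":{"plan":{"type":"array","items":{"type":"object","properties":{"jaw":{"type":"number"},"delta_pos":{"type":"array","items":{"type":"number"}},"yaw":{"type":"number"}}}}},"required":["plan"]}

```bash
ls; mkdir -p pics
python3 - <<'E'
from station import ctrl
import cv2
s=ctrl.observe();print(s, ctrl.grip_depth)
for n in("side","top","wrist"):
    c=ctrl.capture(n);cv2.imwrite(f"pics/{n}0.png",c["color"][:,:,::-1])
    print(n,{k:v for k,v in c.items() if k!="color"})
E
```

```text
pics
{'t': 0.0, 'q': array([ 1.15612441e+00,  2.64781284e-01,  1.60535214e+00,  2.29672736e-05,
        1.27370133e+00, -3.69370004e-02]), 'qvel': array([ 4.54120664e-05,  3.08053082e-04,  2.10083262e-04, -6.13368526e-04,
       -1.90666371e-03, -2.71795492e-03]), 'joint_torque': array([-3.63095724e-04, -5.15112376e+01, -3.67313576e+01, -2.88174906e-04,
        1.30411561e-02, -2.49151458e-05]), 'tcp_pos': array([0.24883831, 0.62710153, 0.40335444]), 'orientation': array([-0.58973518, -3.08520937,  0.00342419]), 'force': array([-0.09604096,  0.25210552, -0.09414577]), 'moment': array([-0.04711578,  0.00184409,  0.01151558]), 'gripper_width': 1.0015914078651063} 0.1547
side {'K': array([[452.06044606,   0.        , 271.99518471],
       [  0.        , 452.06044606, 205.23570116],
       [  0.        ,   0.        ,   1.        ]]), 'k1': 0.03898829449283615, 'origin': array([ 0.39954814, -0.97944908,  0.62028497]), 'orientation': array([0.92928739, 0.02058551, 0.06780928])}
top {'K': array([[443.44340676,   0.        , 277.9086474 ],
       [  0.        , 443.44340676, 208.81573527],
       [  0.        ,   0.        ,   1.        ]]), 'k1': -0.13603153124492207, 'origin': array([ 0.2592333 , -0.29233634,  0.95478652]), 'orientation': array([ 0.14677799, -0.09149609, -1.5653545 ])}
wrist {'K': array([[351.60021495,   0.        , 277.51484022],
       [  0.        , 351.60021495, 208.91645186],
       [  0.        ,   0.        ,   1.        ]]), 'k1': 0.027625493245121303, 'hand_eye': array([[-6.68271468e-04,  9.50506400e-01,  3.10704258e-01,
         8.04021312e-02],
       [ 9.99998734e-01,  1.86497357e-04,  1.58029276e-03,
         9.90121264e-04],
       [ 1.44413286e-03,  3.10704921e-01, -9.50505322e-01,
         3.10657289e-02],
       [ 0.00000000e+00,  0.00000000e+00,  0.00000000e+00,
         1.00000000e+00]])}
```

View pics/side0.png

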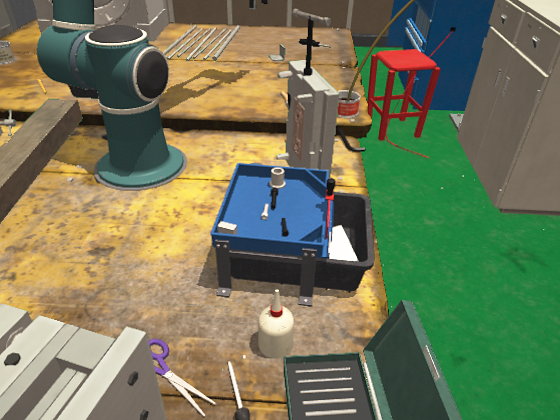

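View pics/top0.png

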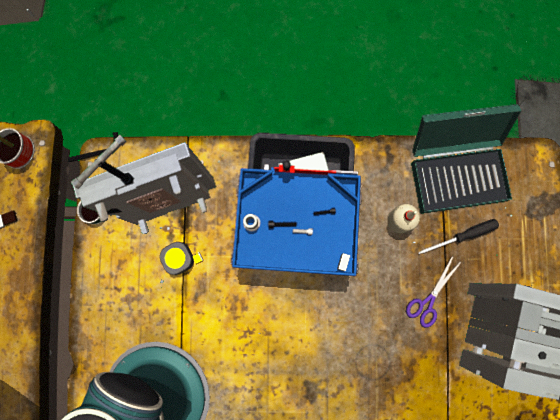

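View pics/wrist0.png

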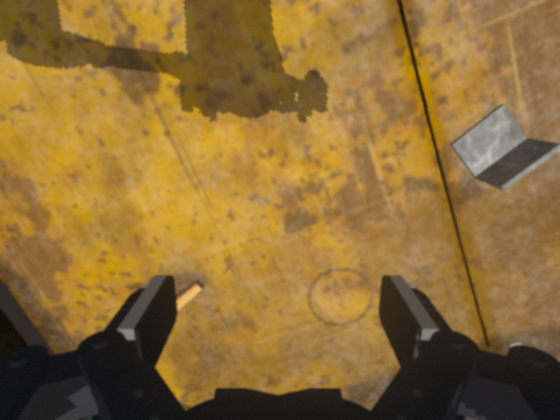

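The top view shows the pan at (297,220), with the gate post at about (285,165). The bushing is at (251,222), the gauge block at (344,262), and the screws at (282,224), (324,212) and (302,231). The mould is at left and the bottle at (403,221).

```bash
cat > h.py <<'E'
import numpy as np, cv2
from scipy.spatial.transform import Rotation as R
from station import ctrl
def cam(c, s=None):
    if "origin" in c: return np.array(c["origin"]), R.from_rotvec(c["orientation"]).as_matrix()
    H=np.array(c["hand_eye"]); Rt=R.from_rotvec(s["orientation"]).as_matrix()
    return s["tcp_pos"]+Rt@H[:3,3], Rt@H[:3,:3]
def ray(c,uv,s=None):
    K=c["K"]; o,M=cam(c,s)
    d=np.array([(uv[0]-K[0,2])/K[0,0],(uv[1]-K[1,2])/K[1,1]]); p=d.copy()
    for _ in range(30): p=d/(1+c["k1"]*(p@p))
    return o, M@np.array([p[0],-p[1],-1])
def onz(c,uv,z,s=None):
    o,d=ray(c,uv,s); return o+d*(z-o[2])/d[2]
def proj(c,P,s=None):
    o,M=cam(c,s); q=M.T@(np.array(P)-o); p=np.array([q[0],-q[1]])/-q[2]
    p=p*(1+c["k1"]*(p@p)); return c["K"][:2,:2]@p+c["K"][:2,2]
E
python3 - <<'E'
import cv2
a=cv2.imread("pics/top0.png")[125:290,220:430];cv2.imwrite("pics/topz.png",cv2.resize(a,None,fx=3.8,fy=3.6,interpolation=2))
a=cv2.imread("pics/side0.png")[155:315,200:390];cv2.imwrite("pics/sidez.png",cv2.resize(a,None,fx=4,fy=3.7,interpolation=2))
E
```

```text
(no output)
```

View pics/topz.png

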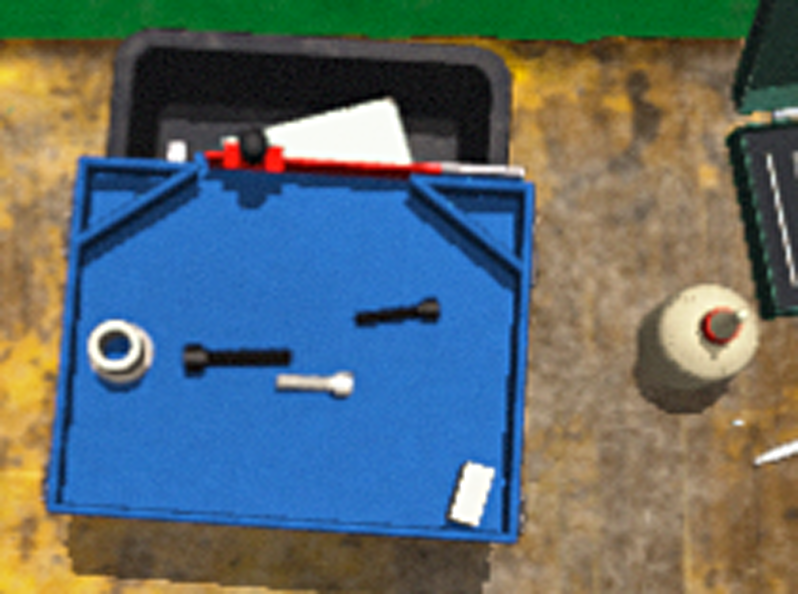

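View pics/sidez.png

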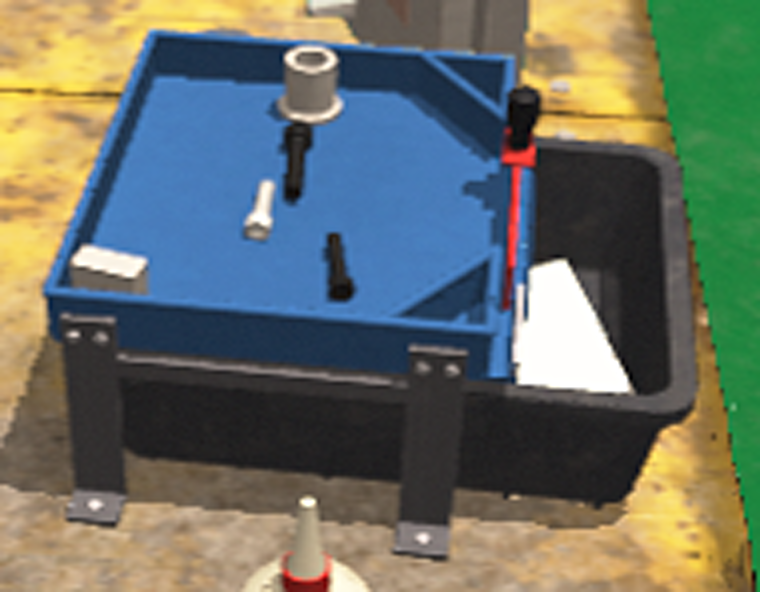

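```bash
cat > m.py <<'E'
from h import *
c=ctrl.capture("top"); d=ctrl.capture("side")
f=lambda x,y:(x/3.8+220-.4,y/3.6+125-.4); g=lambda x,y:(x/4+200-.4,y/3.7+155-.4)
W={k:onz(c,f(*v),.129)[:2] for k,v in dict(TL=(80,157),TR=(535,183),BL=(48,513),BR=(517,542)).items()}
print(W)
S={k:onz(d,g(*v),.129)[:2] for k,v in dict(TL=(514,57),BL=(153,32),BR=(47,292)).items()}
print("side",S)
xa=(W['TL']-W['BL']+W['TR']-W['BR']);xa/=np.linalg.norm(xa)
ya=(W['TL']-W['TR']+W['BL']-W['BR']);ya/=np.linalg.norm(ya)
print("yaw",np.degrees(np.arctan2(xa[1],xa[0])),np.degrees(np.arctan2(-ya[0],ya[1])))
for a,b in ("TL BL","TR BR","TL TR","BL BR"): pass
E
sed -i '/pass$/d' m.py
cat >> m.py <<'E'
for s in ("TL BL","TR BR","TL TR","BL BR"):
    a,b=s.split();print(s,np.linalg.norm(W[a]-W[b]))
print("mid near",(W['BL']+W['BR'])/2,"mid far",(W['TL']+W['TR'])/2)
P=lambda n,uv,z,cc,ff:print(n,cc is c,onz(cc,ff(*uv),z).round(4)[:2])
for n,a,z in (("long head",(186,358),.106),("long tip",(290,356),.106),("mid tip",(357,319),.105),("mid head",(439,309),.105),("zinc tip",(277,381),.105),("zinc head",(354,384),.105),("bush top",(115,343),.134),("gauge top c",(478,485),.13),("post top",(253,138),.164),("bottle cap",(722,323),.12)): P(n,a,z,c,f)
for n,a,z in (("long head",(298,130),.106),("long tip",(293,197),.106),("mid tip",(334,236),.105),("mid head",(342,294),.105),("zinc tip",(267,184),.105),("zinc head",(258,234),.105),("bush top",(310,56),.134),("post top",(525,93),.164),("bottle",(307,560),.1)): P(n,a,z,d,g)
E
python3 m.py
```

```text
{'TL': array([ 0.46453747, -0.19089099]), 'TR': array([ 0.44977128, -0.41982493]), 'BL': array([ 0.2758504 , -0.17832666]), 'BR': array([ 0.26163328, -0.40699208])}
side {'TL': array([ 0.46648764, -0.19401755]), 'BL': array([ 0.28073916, -0.18375003]), 'BR': array([ 0.26527487, -0.40992328])}
yaw -3.85577686689984 -3.624143525181937
TL BL 0.18910492033367304
TR BR 0.18857515388464335
TL TR 0.22940965063145094
BL BR 0.22910695757994048
mid near [ 0.26874184 -0.29265937] mid far [ 0.45715438 -0.30535796]
long head True [ 0.3594 -0.2441]
long tip True [ 0.3605 -0.2969]
mid tip True [ 0.3806 -0.331 ]
mid head True [ 0.386  -0.3728]
zinc tip True [ 0.3471 -0.2903]
zinc head True [ 0.3455 -0.3293]
bush top True [ 0.3639 -0.2106]
gauge top c True [ 0.2908 -0.3883]
post top True [ 0.4654 -0.2789]
bottle cap True [ 0.3761 -0.5137]
long head False [ 0.3598 -0.2402]
long tip False [ 0.3613 -0.3001]
mid tip False [ 0.3821 -0.3292]
mid head False [ 0.3877 -0.3732]
zinc tip False [ 0.3481 -0.2887]
zinc head False [ 0.3472 -0.3305]
bush top False [ 0.3635 -0.2097]
post top False [ 0.4657 -0.2829]
bottle False [ 0.3818 -0.5319]
```

```bash
cat > fr.py <<'E'
import numpy as np
O=np.array([.4055,-.303]); th=np.radians(-3.75)
X=np.array([np.cos(th),np.sin(th)]);Y=np.array([-X[1],X[0]])
pan=lambda w:((np.array(w)[:2]-O)@np.array([X,Y]).T*1000).round(1)
wor=lambda p:O+p[0]/1000*X+p[1]/1000*Y
E
python3 - <<'E'
from h import *; from fr import *
c=ctrl.capture("top"); d=ctrl.capture("side")
for uv,z in [((75,190),.262),((188,146),.262),((213,186),.262),((100,225),.262),((120,137),.39),((78,185),.39)]: print(uv,onz(c,uv,z))
for uv,z in [((300,12),.39),((327,20),.39),((290,70),.262),((333,70),.262)]: print('s',uv,onz(d,uv,z))
for n,w in dict(long=(.3602,-.2703),mid=(.384,-.3515),zinc=(.347,-.3098),bush=(.3637,-.2102),gauge=(.291,-.388),post=(.4655,-.281)).items(): print(n,pan(w))
E
```

```text
(75, 190) [0.39723736 0.07165008 0.262     ]
(188, 146) [ 0.46969752 -0.1193673   0.262     ]
(213, 186) [ 0.40238549 -0.1630473   0.262     ]
(100, 225) [0.33866809 0.02298985 0.262     ]
(120, 137) [ 0.44532851 -0.05522839  0.39      ]
(78, 185) [0.37864922 0.00054706 0.39      ]
s (300, 12) [ 0.39358208 -0.0346467   0.39      ]
s (327, 20) [ 0.44490148 -0.08664976  0.39      ]
s (290, 70) [ 0.377409  -0.0013723  0.262    ]
s (333, 70) [0.47187291 0.00746532 0.262     ]
long [-47.3  29.7]
mid [-18.3 -49.8]
zinc [-57.9 -10.6]
bush [-47.8  89.9]
gauge [-108.7  -92.3]
post [58.4 25.9]
```

Call:
{"name": "arm_command", "arguments": {
  "plan": [
    {"jaw": 0, "delta_pos": [0, 0, -2.7], "yaw": -6},
    {"jaw": 0, "delta_pos": [0, 0, -2.7], "yaw": -6},
    {"jaw": 0, "delta_pos": [0, 0, -2.7], "yaw": -6},
    {"jaw": 0, "delta_pos": [-2.8, -2.8, 0], "yaw": 0},
    {"jaw": 0, "delta_pos": [-2.8, -2.8, 0], "yaw": 0},
    {"jaw": 0, "delta_pos": [-2.8, -2.8, 0], "yaw": 0},
    {"jaw": 0, "delta_pos": [-2.8, -2.8, 0], "yaw": 0},
    {"jaw": 0, "delta_pos": [-2.8, -2.8, 0], "yaw": 0}
  ]
}}

```text
t: 1.02
tcp_pos: [0.3804, 0.4822, 0.4876]
orientation: [-0.052, -3.139, -0.0]
force: [1.1, 0.1, 0.4]
gripper_width: -0.005
```

```bash
cat > st.py <<'E'
from h import *; from fr import *
s=ctrl.observe(); M=R.from_rotvec(s["orientation"]).as_matrix()
print("t",round(s["t"],2),"pan",pan(s["tcp_pos"]),"z",(s["tcp_pos"][2]*1000).round(1),"yaw_vs_pan",round(np.degrees(np.arctan2(M[1,1],M[0,1]))-86.25,2),"tilt",np.degrees(np.arccos(-M[2,2])).round(2),"toolz",M[:,2].round(3),"F",s["force"].round(1),"w",round(s["gripper_width"],2),"q",s["q"].round(2), "v",np.abs(s["qvel"]).max().round(2))
E
python3 st.py
```

```text
t 1.02 pan [-76.4 781.9] z 487.6 yaw_vs_pan 1.85 tilt 0.1 toolz [-0.002  0.    -1.   ] F [1.1 0.1 0.4] w -0.0 q [ 0.86  0.11  1.63  0.    1.4  -0.68] v 0.79
```

Call:
{"name": "arm_command", "arguments": {
  "plan": [
    {"jaw": 0, "delta_pos": [-2.9, -2.9, 0], "yaw": 1.8},
    {"jaw": 0, "delta_pos": [-2.9, -2.9, 0], "yaw": 0},
    {"jaw": 0, "delta_pos": [-2.9, -2.9, 0], "yaw": 0},
    {"jaw": 0, "delta_pos": [-2.9, -2.9, 0], "yaw": 0},
    {"jaw": 0, "delta_pos": [-2.9, -2.9, 0], "yaw": 0},
    {"jaw": 0, "delta_pos": [-2.9, -2.9, 0], "yaw": 0},
    {"jaw": 0, "delta_pos": [-2.9, -2.9, 0], "yaw": 0},
    {"jaw": 0, "delta_pos": [-2.9, -2.9, 0], "yaw": 0}
  ]
}}

```text
t: 1.68
tcp_pos: [0.5991, 0.2299, 0.4896]
orientation: [0.101, 3.137, 0.006]
force: [-0.1, 0.1, -1.0]
gripper_width: -0.003
```

Call:
{"name": "arm_command", "arguments": {
  "plan": [
    {"jaw": 0, "delta_pos": [-2.0, -3.6, 0], "yaw": 0},
    {"jaw": 0, "delta_pos": [-1.0, -4.0, 0], "yaw": 0},
    {"jaw": 0, "delta_pos": [0, -4.1, 0], "yaw": 0},
    {"jaw": 0, "delta_pos": [0, -4.1, 0], "yaw": 0},
    {"jaw": 0, "delta_pos": [0, -4.1, 0], "yaw": 0},
    {"jaw": 0, "delta_pos": [0, -4.1, 0], "yaw": 0},
    {"jaw": 0, "delta_pos": [0, -4.1, 0], "yaw": 0},
    {"jaw": 0, "delta_pos": [0, -4.1, 0], "yaw": 0}
  ]
}}

```text
t: 2.35
tcp_pos: [0.612, -0.0982, 0.487]
orientation: [0.101, 3.134, 0.007]
force: [0.7, 0.5, -0.5]
gripper_width: -0.001
```

```bash
python3 st.py
```

```text
t 2.35 pan [192.7 217.9] z 487.0 yaw_vs_pan 0.07 tilt 0.41 toolz [ 0.006  0.004 -1.   ] F [ 0.7  0.5 -0.5] w -0.0 q [-0.2   0.12  1.62  0.01  1.39 -1.71] v 0.81
```

Call:
{"name": "arm_command", "arguments": {
  "plan": [
    {"jaw": 0, "delta_pos": [0, -3.8, 0], "yaw": 0},
    {"jaw": 0, "delta_pos": [0, -3.8, 0], "yaw": 0},
    {"jaw": 0, "delta_pos": [0, -3.8, 0], "yaw": 0},
    {"jaw": 0, "delta_pos": [0, -3.4, 0], "yaw": 0},
    {"jaw": 0, "delta_pos": [3.4, 0, 2.0], "yaw": 0},
    {"jaw": 0, "delta_pos": [3.4, 0, 2.0], "yaw": 0},
    {"jaw": 0, "delta_pos": [3.4, 0, 2.0], "yaw": 0},
    {"jaw": 0, "delta_pos": [3.4, 0, 2.0], "yaw": 0}
  ]
}}

```text
t: 3.02
tcp_pos: [0.4671, -0.2562, 0.4057]
orientation: [0.115, 3.121, -0.008]
force: [-0.0, -0.6, -0.2]
gripper_width: 0.001
```

```bash
python3 st.py
python3 - <<'E'
from h import *
for n in("side","top","wrist"):
    c=ctrl.capture(n)["color"][:,:,::-1]
    if n=="side": c=cv2.resize(c[60:320,180:400],None,fx=2.3,fy=2.3,interpolation=2)
    if n=="top": c=cv2.resize(c[100:290,210:430],None,fx=2.5,fy=2.5,interpolation=2)
    cv2.imwrite(f"pics/{n}1.png",c)
E
```

```text
t 3.02 pan [58.5 50.7] z 405.7 yaw_vs_pan -0.47 tilt 1.1 toolz [ 0.018 -0.006 -1.   ] F [-0.  -0.6 -0.2] w 0.0 q [-0.55 -0.01  1.91  0.01  1.22 -2.05] v 1.05
```

View pics/wrist1.png

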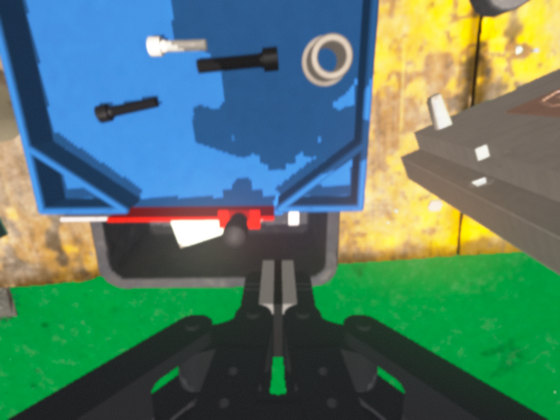

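View pics/side1.png

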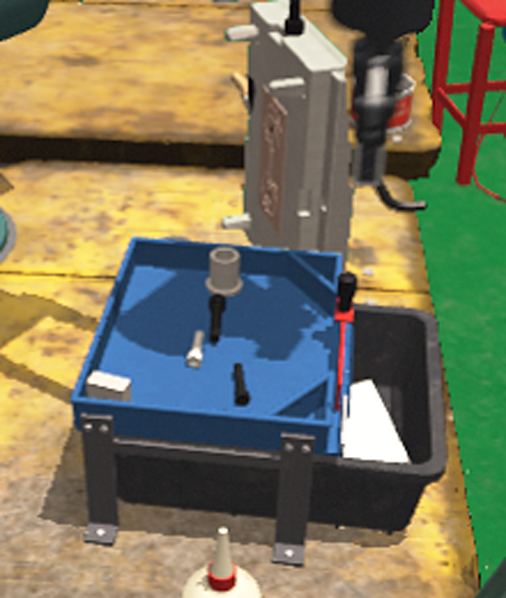

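```bash
python3 st.py
python3 - <<'E'
from h import *; from fr import *
s=ctrl.observe(); c=ctrl.capture("wrist")
cv2.imwrite("pics/w2.png",cv2.resize(c["color"][0:260,0:400,::-1],None,fx=2,fy=2,interpolation=2))
for n,uv,z in [("post top",(236,238),.164),("post base",(240,214),.13),("TL",(362,210),.129),("TR",(42,214),.129),("gauge",(0,0),.13),("long",(238,60),.106),("mid",(128,109),.105),("zinc",(176,46),.105),("bush",(331,55),.134)]: print(n,pan(onz(c,uv,z,s)))
E
```

```text
t 3.17 pan [55.7 52.3] z 401.9 yaw_vs_pan -0.53 tilt 0.56 toolz [ 0.01 -0.   -1.  ] F [ 0.1 -0.4  0.8] w -0.0 q [-0.55 -0.01  1.92  0.01  1.23 -2.05] v 0.15
post top [64.6 26.7]
post base [60.5 25.9]
TL [ 58.6 114.2]
TR [  59.4 -116.2]
gauge [ -74.4 -108.8]
long [-43.8  26.8]
mid [-11.9 -54.1]
zinc [-52.9 -15.2]
bush [-43.9  87. ]
```

View pics/w2.png

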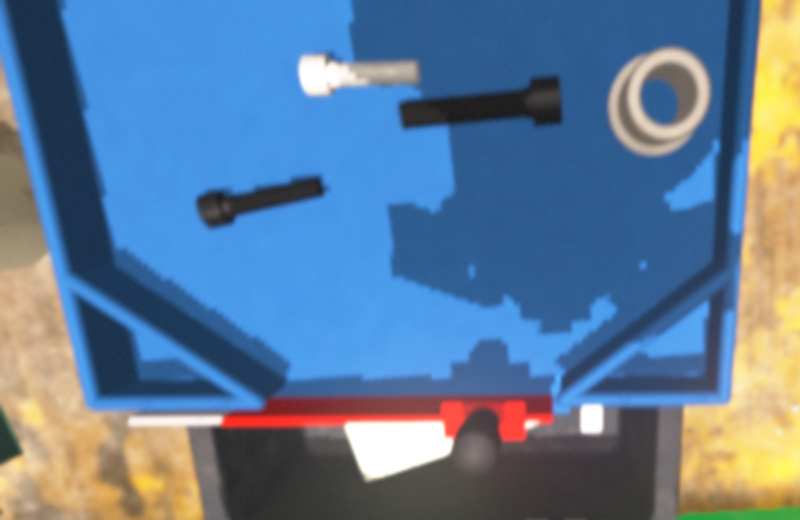

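Call:
{"name": "arm_command", "arguments": {
  "plan": [
    {"jaw": 0, "delta_pos": [-0.1, 1.0, 2.5], "yaw": 0.5},
    {"jaw": 0, "delta_pos": [0, 0, 2.5], "yaw": 0},
    {"jaw": 0, "delta_pos": [0, 0, 2.0], "yaw": 0},
    {"jaw": 0, "delta_pos": [0, 0, 1.2], "yaw": 0},
    {"jaw": 0, "delta_pos": [0, 0, 0], "yaw": 0}
  ]
}}

```text
t: 3.63
tcp_pos: [0.4805, -0.2492, 0.3335]
orientation: [0.126, 3.097, -0.024]
force: [-1.2, 0.0, 0.3]
gripper_width: -0.003
```

```bash
python3 st.py;cat > pic.py <<'E'
import sys
from h import *
k=sys.argv[1]
a=ctrl.capture("side")["color"][:,:,::-1][150:310,195:385]; b=ctrl.capture("top")["color"][:,:,::-1][120:285,225:415]
a=cv2.resize(a,(399,336),interpolation=2); b=cv2.resize(b,(399,346),interpolation=2)
im=np.zeros((346,800,3),np.uint8); im[:336,:399]=a; im[:,401:]=b
cv2.imwrite(f"pics/p{k}.png",im)
E
python3 pic.py 1
```

```text
t 3.63 pan [71.4 58.6] z 333.5 yaw_vs_pan -0.93 tilt 2.54 toolz [ 0.041 -0.017 -0.999] F [-1.2  0.   0.3] w -0.0 q [-0.53  0.05  1.98  0.01  1.06 -2.02] v 0.06
```

View pics/p1.png

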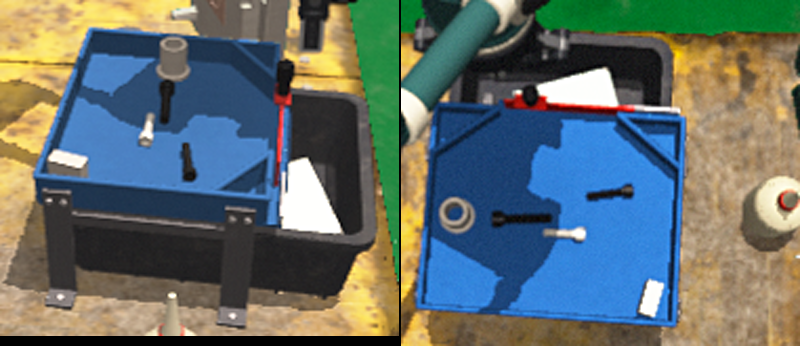

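```bash
python3 - <<'E'
from h import *
a=ctrl.capture("side")["color"][:,:,::-1]; b=ctrl.capture("top")["color"][:,:,::-1]
cv2.imwrite("pics/s3.png",cv2.resize(a[0:250,60:400],(800,588)));cv2.imwrite("pics/t3.png",b)
print(ctrl.observe()["joint_torque"].round(1))
E
python3 st.py
```

```text
[  0.1 -37.  -34.3   0.   -0.2   0. ]
t 3.83 pan [71.6 58.1] z 336.4 yaw_vs_pan -0.96 tilt 2.77 toolz [ 0.044 -0.019 -0.999] F [ 0.3  0.4 -0.3] w -0.0 q [-0.53  0.05  1.98  0.01  1.06 -2.02] v 0.01
```

View pics/s3.png

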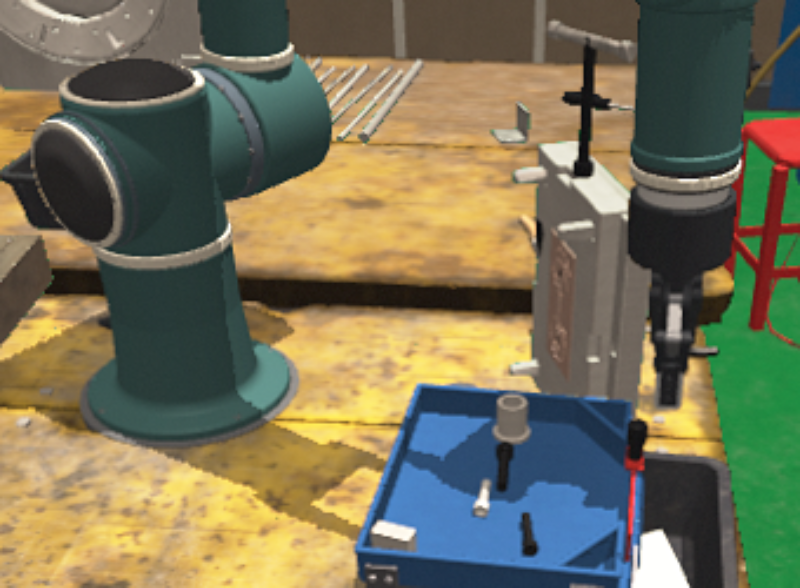

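View pics/t3.png

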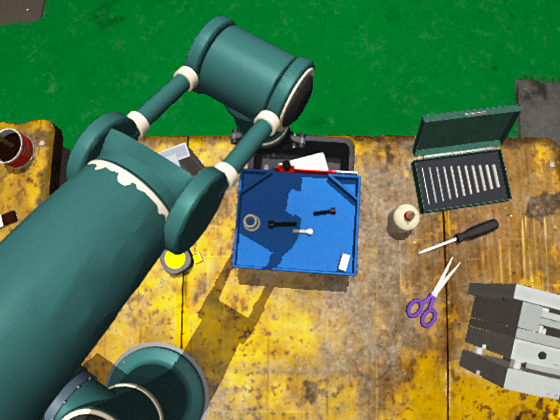

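Call:
{"name": "arm_command", "arguments": {
  "plan": [
    {"jaw": 0, "delta_pos": [0.6, 0, 0], "yaw": 0.9},
    {"jaw": 0, "delta_pos": [0.6, 0, 0], "yaw": 0},
    {"jaw": 0, "delta_pos": [0.6, 0, 0], "yaw": 0},
    {"jaw": 0, "delta_pos": [0.6, 0, 0], "yaw": 0}
  ]
}}

```text
t: 4.17
tcp_pos: [0.4576, -0.2483, 0.3401]
orientation: [0.152, 3.085, -0.033]
force: [-1.1, 0.2, -0.7]
gripper_width: 0.003
```

```bash
sed -i 's/^print(/tp=s["tcp_pos"]+.173*M[:,2]\nprint("TIP",pan(tp),(tp[2]*1000).round(1));print(/' st.py; python3 st.py
```

```text
TIP [57.6 54.5] 167.4
t 4.17 pan [48.4 58. ] z 340.1 yaw_vs_pan -1.91 tilt 3.25 toolz [ 0.051 -0.024 -0.998] F [-1.1  0.2 -0.7] w 0.0 q [-0.55  0.    2.02  0.01  1.06 -2.02] v 0.15
```

Call:
{"name": "arm_command", "arguments": {
  "plan": [
    {"jaw": 0, "delta_pos": [0, 0.4, 1.0], "yaw": -2},
    {"jaw": 0, "delta_pos": [0, 0, 1.0], "yaw": 0},
    {"jaw": 0, "delta_pos": [0, 0, 0.6], "yaw": 0}
  ]
}}

```text
t: 4.42
tcp_pos: [0.4574, -0.2453, 0.3162]
orientation: [0.099, 3.083, -0.039]
force: [-0.2, -0.3, 0.2]
gripper_width: 0.003
```

```bash
python3 st.py;python3 pic.py 4
```

```text
TIP [57.9 56.9] 143.5
t 4.42 pan [48.  60.9] z 316.2 yaw_vs_pan 0.03 tilt 3.56 toolz [ 0.056 -0.027 -0.998] F [-0.2 -0.3  0.2] w 0.0 q [-0.54  0.02  2.05  0.01  1.01 -2.05] v 0.14
```

View pics/p4.png

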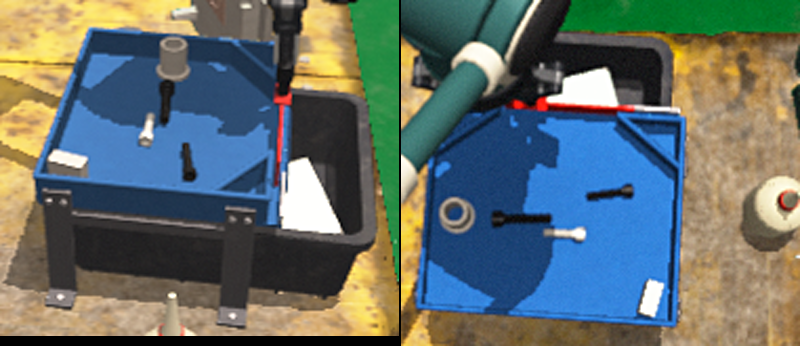

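Call:
{"name": "arm_command", "arguments": {
  "plan": [
    {"jaw": 0, "delta_pos": [0, -1.5, 0], "yaw": 0},
    {"jaw": 0, "delta_pos": [0, -1.5, 0], "yaw": 0},
    {"jaw": 0, "delta_pos": [0, -1.5, 0], "yaw": 0},
    {"jaw": 0, "delta_pos": [0, -1.5, 0], "yaw": 0},
    {"jaw": 0, "delta_pos": [0, -1.5, 0], "yaw": 0}
  ]
}}

```text
t: 4.93
tcp_pos: [0.4524, -0.3177, 0.3153]
orientation: [0.099, 3.088, -0.02]
force: [2.0, 3.3, 1.8]
gripper_width: 0.001
```

```bash
python3 st.py;python3 pic.py 5
```

```text
TIP [ 56.9 -13.5] 142.6
t 4.93 pan [ 47.7 -11.6] z 315.3 yaw_vs_pan 0.06 tilt 3.09 toolz [ 0.052 -0.015 -0.999] F [2.  3.3 1.8] w 0.0 q [-0.66  0.09  1.98  0.02  1.02 -2.18] v 0.3
```

View pics/p5.png

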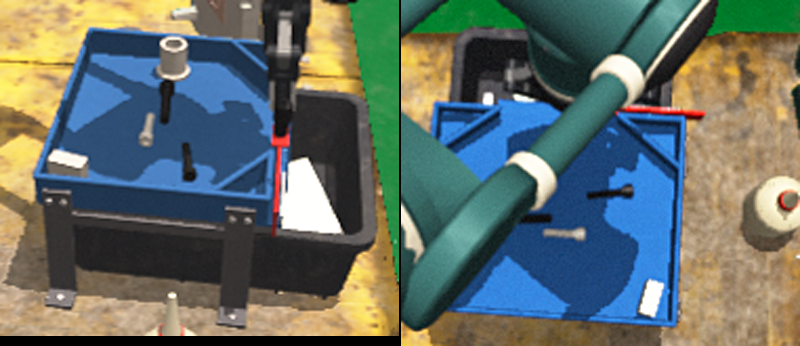

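Gate is sliding (3 N). I'll continue to the end stop.

Call:
{"name": "arm_command", "arguments": {
  "plan": [
    {"jaw": 0, "delta_pos": [0, -1.2, 0], "yaw": 0},
    {"jaw": 0, "delta_pos": [0, -1.2, 0], "yaw": 0},
    {"jaw": 0, "delta_pos": [0, -1.2, 0], "yaw": 0},
    {"jaw": 0, "delta_pos": [0, -1.0, 0], "yaw": 0}
  ]
}}

```text
t: 5.37
tcp_pos: [0.4492, -0.3656, 0.3155]
orientation: [0.1, 3.088, -0.017]
force: [1.7, 2.7, 0.1]
gripper_width: -0.002
```

```bash
python3 st.py
```

```text
TIP [ 56.7 -61.3] 142.7
t 5.37 pan [ 47.7 -59.6] z 315.5 yaw_vs_pan 0.03 tilt 3.03 toolz [ 0.051 -0.013 -0.999] F [1.7 2.7 0.1] w -0.0 q [-0.73  0.14  1.92  0.03  1.03 -2.25] v 0.18
```

Call:
{"name": "arm_command", "arguments": {
  "plan": [
    {"jaw": 0, "delta_pos": [0, -0.5, 0], "yaw": 0},
    {"jaw": 0, "delta_pos": [0, -0.4, 0], "yaw": 0}
  ]
}}

```text
t: 5.53
tcp_pos: [0.4491, -0.3716, 0.3155]
orientation: [0.107, 3.089, 0.011]
force: [3.1, 24.3, 12.0]
gripper_width: 0.003
```

```bash
python3 st.py;python3 pic.py 6
```

```text
TIP [ 56.7 -64.2] 142.7
t 5.53 pan [ 48.  -65.6] z 315.5 yaw_vs_pan -0.2 tilt 2.93 toolz [ 0.051  0.005 -0.999] F [ 3.1 24.3 12. ] w 0.0 q [-0.75  0.15  1.91  0.04  1.05 -2.27] v 0.1
```

View pics/p6.png

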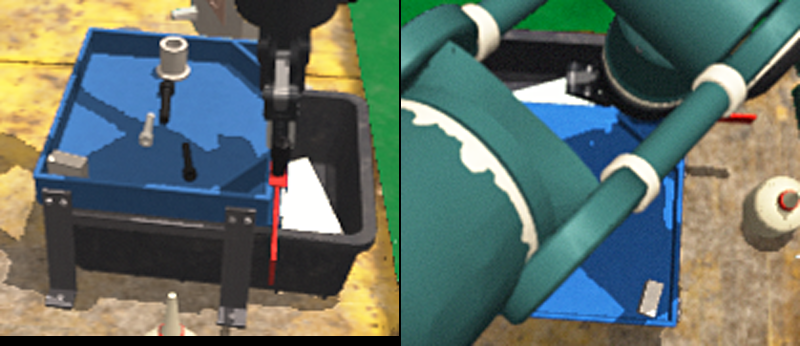

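Call:
{"name": "arm_command", "arguments": {
  "plan": [
    {"jaw": 0, "delta_pos": [0, 1.2, 0], "yaw": 0},
    {"jaw": 0, "delta_pos": [0, 0, -2.5], "yaw": 0},
    {"jaw": 0, "delta_pos": [0, 0, -2.5], "yaw": 0},
    {"jaw": 1.5, "delta_pos": [0, 0, -2.5], "yaw": 0},
    {"jaw": 1.5, "delta_pos": [0, 0, -2.5], "yaw": 7},
    {"jaw": 1.5, "delta_pos": [0, 0, -1], "yaw": 7},
    {"jaw": 1.5, "delta_pos": [0, 0, 0], "yaw": 7},
    {"jaw": 1.5, "delta_pos": [0, 0, 0], "yaw": 7}
  ]
}}

```text
t: 6.3
tcp_pos: [0.4434, -0.3631, 0.4312]
orientation: [0.869, 2.97, 0.015]
force: [-0.6, 0.6, 0.3]
gripper_width: 0.178
```

```bash
python3 st.py
```

```text
TIP [ 50.1 -57.6] 258.4
t 6.3 pan [ 41.8 -57.5] z 431.2 yaw_vs_pan -28.84 tilt 2.75 toolz [ 0.048 -0.004 -0.999] F [-0.6  0.6  0.3] w 0.18 q [-0.74  0.04  1.81  0.03  1.25 -1.75] v 1.48
```

Call:
{"name": "arm_command", "arguments": {
  "plan": [
    {"jaw": 1.5, "delta_pos": [0, 0, 0], "yaw": 7.1},
    {"jaw": 1.5, "delta_pos": [0, 0, 0], "yaw": 7.1},
    {"jaw": 1.5, "delta_pos": [0, 0, 0], "yaw": 7.1},
    {"jaw": 1.5, "delta_pos": [0, 0, 0], "yaw": 7.1},
    {"jaw": 1.5, "delta_pos": [0, 0, 0], "yaw": 7.1},
    {"jaw": 1.5, "delta_pos": [0, 0, 0], "yaw": 7.1},
    {"jaw": 1.5, "delta_pos": [0, 0, 0], "yaw": 7.1},
    {"jaw": 1.5, "delta_pos": [0, 0, 0], "yaw": 7.1}
  ]
}}

```text
t: 6.97
tcp_pos: [0.4422, -0.37, 0.4362]
orientation: [2.183, 2.186, 0.032]
force: [-0.1, -0.9, 0.1]
gripper_width: 0.174
```

Call:
{"name": "arm_command", "arguments": {
  "plan": [
    {"jaw": 1.5, "delta_pos": [0, 0, 0], "yaw": 7.1},
    {"jaw": 1.5, "delta_pos": [0, 0, 0], "yaw": 7.1},
    {"jaw": 1.5, "delta_pos": [0, 0, 0], "yaw": 7.1},
    {"jaw": 1.5, "delta_pos": [0, 0, 0], "yaw": 7.1},
    {"jaw": 1.5, "delta_pos": [0, 0, 0], "yaw": 7.1},
    {"jaw": 1.5, "delta_pos": [0, 0, 0], "yaw": 7.1},
    {"jaw": 1.5, "delta_pos": [0, 0, 0], "yaw": 0}
  ]
}}

```text
t: 7.55
tcp_pos: [0.4407, -0.3757, 0.4381]
orientation: [2.833, 1.228, 0.051]
force: [0.7, 0.9, -0.4]
gripper_width: 0.179
```

```bash
python3 st.py
python3 - <<'E'
from h import *
c=ctrl.capture("wrist");cv2.imwrite("pics/w7.png",c["color"][:,:,::-1])
E
```

```text
TIP [ 49.3 -75.8] 265.4
t 7.55 pan [ 39.9 -70.2] z 438.1 yaw_vs_pan -129.39 tilt 3.62 toolz [ 0.052 -0.036 -0.998] F [ 0.7  0.9 -0.4] w 0.18 q [-0.75  0.04  1.8   0.01  1.24 -0.  ] v 0.11
```

View pics/w7.png

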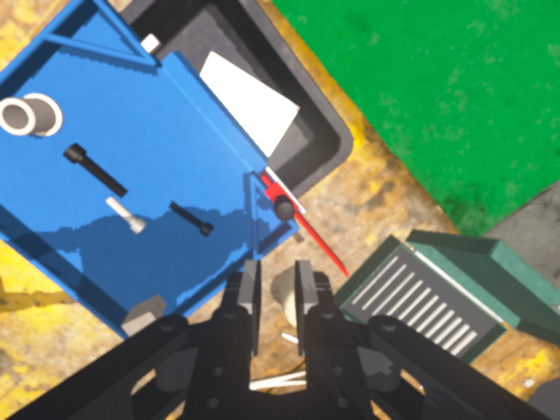

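Call:
{"name": "arm_command", "arguments": {
  "plan": [
    {"jaw": 1.5, "delta_pos": [0, 0, 0], "yaw": 7.1},
    {"jaw": 1.5, "delta_pos": [0, 0, 0], "yaw": 7.1},
    {"jaw": 1.5, "delta_pos": [0, 0, 0], "yaw": 7.1},
    {"jaw": 1.5, "delta_pos": [0, 0, 0], "yaw": 7.1},
    {"jaw": 1.5, "delta_pos": [0, 0, 0], "yaw": 0}
  ]
}}

```text
t: 8.02
tcp_pos: [0.4401, -0.3778, 0.4388]
orientation: [3.051, 0.501, 0.069]
force: [1.1, -0.0, -0.3]
gripper_width: 0.174
```

```bash
cat >> st.py <<'E'
# move to a tip target given in pan mm (x,y,z): tool cm
import sys
if len(sys.argv)>3:
    g=np.array([*wor([float(sys.argv[1]),float(sys.argv[2])]),float(sys.argv[3])/1000])
    print("tool delta cm",(M.T@(g-tp)*100).round(2))
E
python3 st.py -40 -60 140
```

```text
TIP [ 48.9 -78.9] 266.2
t 8.02 pan [ 39.5 -72.4] z 438.8 yaw_vs_pan -157.66 tilt 3.8 toolz [ 0.052 -0.041 -0.998] F [ 1.1 -0.  -0.3] w 0.17 q [-0.75  0.04  1.79  0.01  1.24  0.49] v 0.15
tool delta cm [-7.95 -5.82 12.04]
```

Call:
{"name": "arm_command", "arguments": {
  "plan": [
    {"jaw": 1.5, "delta_pos": [-1.6, -1.15, 1.8], "yaw": 0},
    {"jaw": 1.5, "delta_pos": [-1.6, -1.15, 1.8], "yaw": 0},
    {"jaw": 1.5, "delta_pos": [-1.6, -1.15, 1.8], "yaw": 0},
    {"jaw": 1.5, "delta_pos": [-1.6, -1.15, 1.8], "yaw": 0},
    {"jaw": 1.5, "delta_pos": [-1.6, -1.15, 1.8], "yaw": 0}
  ]
}}

```text
t: 8.43
tcp_pos: [0.3524, -0.3576, 0.3467]
orientation: [3.024, 0.553, 0.082]
force: [1.0, -0.1, -0.4]
gripper_width: 0.175
```

```bash
python3 st.py -40 -60 125
```

```text
TIP [-37.6 -66.9] 174.4
t 8.43 pan [-49.4 -58. ] z 346.7 yaw_vs_pan -155.62 tilt 4.89 toolz [ 0.064 -0.056 -0.996] F [ 1.  -0.1 -0.4] w 0.18 q [-0.85 -0.05  2.06  0.01  1.05  0.36] v 0.63
tool delta cm [-0.13 -1.09  4.87]
```

Call:
{"name": "arm_command", "arguments": {
  "plan": [
    {"jaw": 1.5, "delta_pos": [-0.05, -0.5, 1.5], "yaw": 0},
    {"jaw": 1.5, "delta_pos": [-0.05, -0.5, 1.5], "yaw": 0},
    {"jaw": 1.5, "delta_pos": [0, 0, 1.5], "yaw": 0}
  ]
}}

```text
t: 8.68
tcp_pos: [0.3462, -0.3499, 0.2979]
orientation: [3.019, 0.58, 0.076]
force: [0.3, -0.2, 0.3]
gripper_width: 0.17
```

```bash
python3 st.py -40 -60 103; python3 pic.py 8;  python3 - <<'E'
from h import *
c=ctrl.capture("wrist");cv2.imwrite("pics/w8.png",c["color"][:,:,::-1])
E
```

```text
TIP [-44.9 -59.6] 125.5
t 8.68 pan [-56.1 -50.7] z 297.9 yaw_vs_pan -154.57 tilt 4.76 toolz [ 0.061 -0.056 -0.997] F [ 0.3 -0.2  0.3] w 0.17 q [-0.84 -0.02  2.13  0.01  0.95  0.34] v 0.41
tool delta cm [0.34 0.07 2.27]
```

View pics/w8.png

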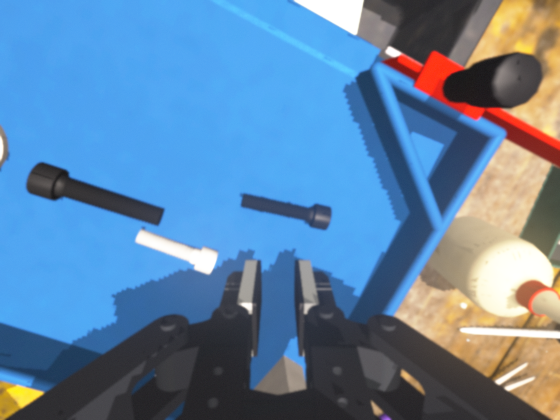

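View pics/p8.png

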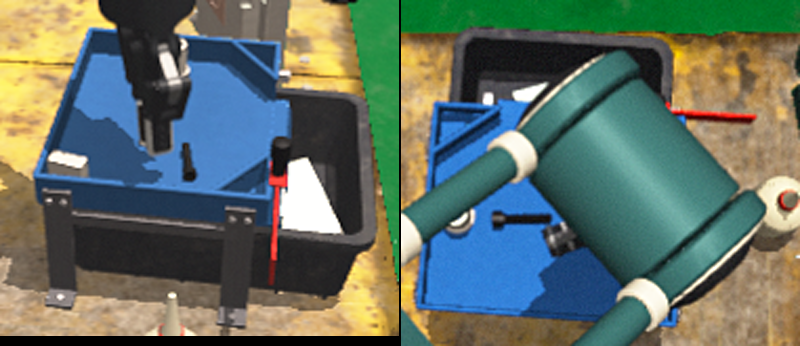

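Call:
{"name": "arm_command", "arguments": {
  "plan": [
    {"jaw": 1.5, "delta_pos": [0.2, 0.2, 0.9], "yaw": 0},
    {"jaw": 1.5, "delta_pos": [0.1, 0, 0.7], "yaw": 0},
    {"jaw": 1.5, "delta_pos": [0, 0, 0.3], "yaw": 0}
  ]
}}

```text
t: 9.08
tcp_pos: [0.3536, -0.3543, 0.2821]
orientation: [3.012, 0.584, 0.081]
force: [0.4, 0.5, 1.0]
gripper_width: 0.172
```

```bash
python3 st.py -40 -60 102
python3 - <<'E'
from h import *
c=ctrl.capture("wrist");cv2.imwrite("pics/w9.png",c["color"][:,:,::-1])
E
```

```text
TIP [-36.4 -64.3] 109.8
t 9.08 pan [-48.4 -54.6] z 282.1 yaw_vs_pan -154.39 tilt 5.13 toolz [ 0.066 -0.061 -0.996] F [0.4 0.5 1. ] w 0.17 q [-0.84  0.02  2.13  0.01  0.91  0.34] v 0.08
tool delta cm [-0.16 -0.61  0.73]
```

View pics/w9.png

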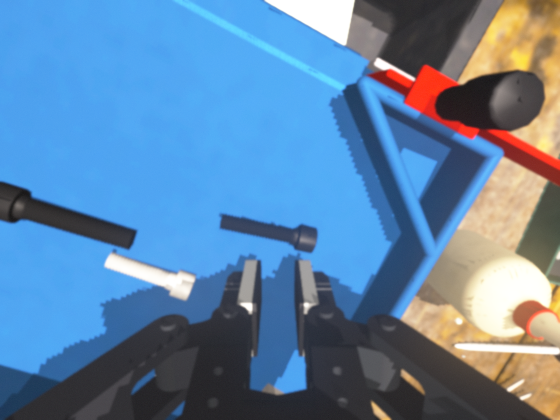

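Call:
{"name": "arm_command", "arguments": {
  "plan": [
    {"jaw": 1.5, "delta_pos": [-0.2, -0.3, 0.5], "yaw": 0},
    {"jaw": 1.5, "delta_pos": [0, 0, 0.4], "yaw": 0},
    {"jaw": 1.5, "delta_pos": [0, 0, 0.3], "yaw": 0}
  ]
}}

```text
t: 9.38
tcp_pos: [0.352, -0.3535, 0.2736]
orientation: [3.012, 0.588, 0.08]
force: [-13.5, 13.7, 44.0]
gripper_width: 0.175
```

```bash
python3 st.py 75 -8 102
python3 - <<'E'
from h import *
c=ctrl.capture("wrist");cv2.imwrite("pics/w10.png",c["color"][:,:,::-1])
E
```

```text
TIP [-38.3 -63.5] 101.2
t 9.38 pan [-50.1 -53.9] z 273.6 yaw_vs_pan -154.26 tilt 5.05 toolz [ 0.064 -0.06  -0.996] F [-13.5  13.7  44. ] w 0.17 q [-0.84  0.03  2.14  0.01  0.89  0.34] v 0.01
tool delta cm [12.61 -0.07  0.39]
```

View pics/w10.png

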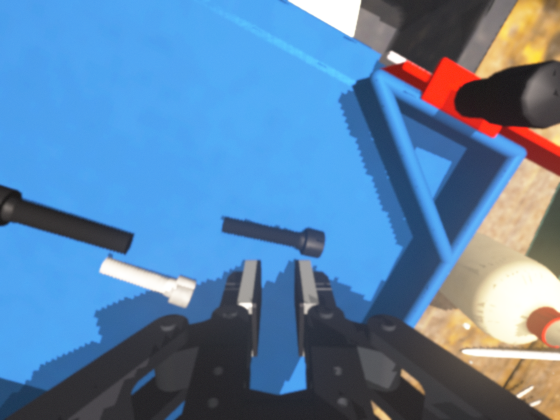

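Call:
{"name": "arm_command", "arguments": {
  "plan": [
    {"jaw": 1.5, "delta_pos": [0, 0, -0.3], "yaw": 0},
    {"jaw": 1.5, "delta_pos": [0.5, 0, 0], "yaw": 0},
    {"jaw": 1.5, "delta_pos": [1.0, 0, 0.05], "yaw": 0}
  ]
}}

```text
t: 9.68
tcp_pos: [0.3655, -0.3485, 0.2797]
orientation: [3.008, 0.586, 0.08]
force: [-5.2, -1.9, 13.6]
gripper_width: 0.178
```

```bash
python3 st.py 75 -8 103
python3 - <<'E'
from h import *
c=ctrl.capture("wrist");cv2.imwrite("pics/w11.png",c["color"][:,:,::-1])
E
```

```text
TIP [-24.8 -58.4] 107.4
t 9.68 pan [-36.9 -48.1] z 279.7 yaw_vs_pan -154.3 tilt 5.27 toolz [ 0.066 -0.064 -0.996] F [-5.2 -1.9 13.6] w 0.18 q [-0.81  0.03  2.12  0.    0.9   0.37] v 0.27
tool delta cm [11.16 -0.25  0.83]
```

View pics/w11.png

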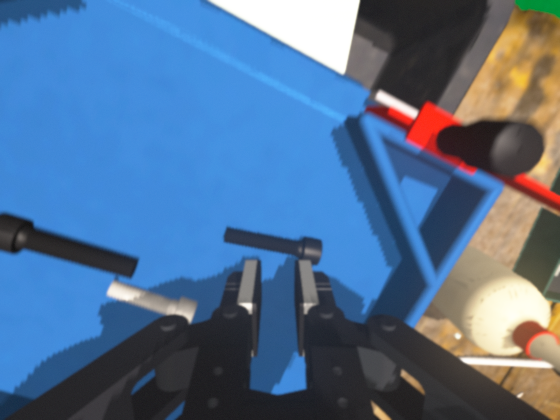

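```bash
python3 st.py 75 -8 103
python3 - <<'E'
from h import *
c=ctrl.capture("side")["color"][:,:,::-1][190:280,250:350];cv2.imwrite("pics/s11.png",cv2.resize(c,None,fx=6,fy=6,interpolation=2))
E
```

```text
TIP [-22.3 -58.3] 108.3
t 9.73 pan [-34.9 -47.8] z 280.6 yaw_vs_pan -154.3 tilt 5.43 toolz [ 0.069 -0.065 -0.996] F [-0.5  0.3  7. ] w 0.17 q [-0.81  0.03  2.12  0.01  0.9   0.37] v 0.04
tool delta cm [10.92 -0.35  0.94]
```

View pics/s11.png

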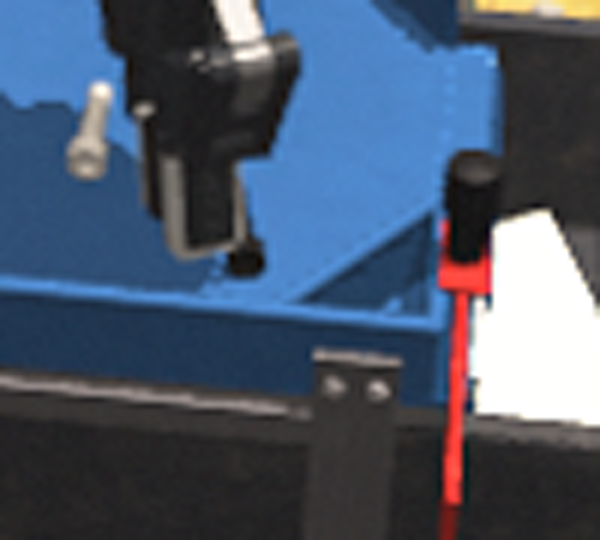

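Call:
{"name": "arm_command", "arguments": {
  "plan": [
    {"jaw": 1.5, "delta_pos": [-0.8, 0, 0], "yaw": 0},
    {"jaw": 1.5, "delta_pos": [-0.4, 0, 0], "yaw": 0},
    {"jaw": 1.5, "delta_pos": [0, 0, 0.5], "yaw": 0}
  ]
}}

```text
t: 10.03
tcp_pos: [0.3589, -0.3532, 0.2757]
orientation: [3.003, 0.59, 0.088]
force: [1.5, 0.2, 0.8]
gripper_width: 0.173
```

```bash
python3 st.py 75 -8 103
```

```text
TIP [-30.1 -63.9] 103.6
t 10.03 pan [-43.2 -53.2] z 275.7 yaw_vs_pan -154.13 tilt 5.63 toolz [ 0.072 -0.067 -0.995] F [1.5 0.2 0.8] w 0.17 q [-0.83  0.03  2.13  0.01  0.89  0.35] v 0.15
tool delta cm [11.88 -0.45  0.51]
```

Call:
{"name": "arm_command", "arguments": {
  "plan": [
    {"jaw": 1.5, "delta_pos": [0.8, 0, 0.06], "yaw": 0},
    {"jaw": 1.5, "delta_pos": [0.8, 0, 0.06], "yaw": 0},
    {"jaw": 1.5, "delta_pos": [0.8, 0, 0.06], "yaw": 0}
  ]
}}

```text
t: 10.28
tcp_pos: [0.3802, -0.3449, 0.274]
orientation: [3.004, 0.589, 0.078]
force: [-5.9, -1.0, 8.1]
gripper_width: 0.175
```

```bash
python3 st.py 75 -8 103
python3 - <<'E'
from h import *
c=ctrl.capture("wrist");cv2.imwrite("pics/w12.png",c["color"][:,:,::-1])
E
```

```text
TIP [-10.4 -54.5] 101.8
t 10.28 pan [-22.5 -43.5] z 274.0 yaw_vs_pan -154.14 tilt 5.42 toolz [ 0.065 -0.068 -0.996] F [-5.9 -1.   8.1] w 0.18 q [-0.78  0.05  2.11 -0.    0.89  0.4 ] v 0.21
tool delta cm [ 9.72 -0.45  0.17]
```

View pics/w12.png

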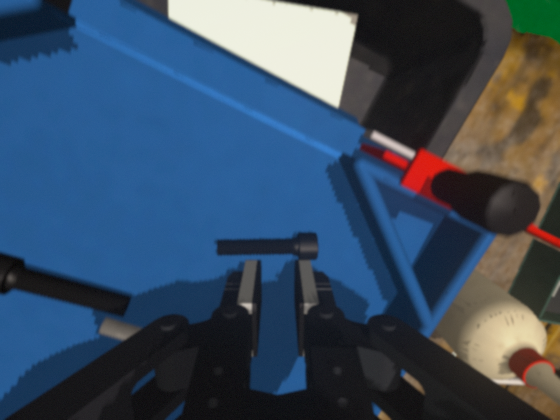

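Call:
{"name": "arm_command", "arguments": {
  "plan": [
    {"jaw": 1.5, "delta_pos": [1.0, -0.05, -0.02], "yaw": 0},
    {"jaw": 1.5, "delta_pos": [1.0, -0.05, 0.02], "yaw": 0},
    {"jaw": 1.5, "delta_pos": [1.0, -0.05, 0.02], "yaw": 0},
    {"jaw": 1.5, "delta_pos": [1.0, -0.05, 0.02], "yaw": 0}
  ]
}}

```text
t: 10.67
tcp_pos: [0.421, -0.3262, 0.2741]
orientation: [3.005, 0.587, 0.079]
force: [-2.0, -1.5, 2.7]
gripper_width: 0.178
```

```bash
python3 st.py 75 -8 103
python3 - <<'E'
from h import *
c=ctrl.capture("wrist");cv2.imwrite("pics/w13.png",c["color"][:,:,::-1])
E
```

```text
TIP [ 29.  -33.1] 101.9
t 10.67 pan [ 16.9 -22.1] z 274.1 yaw_vs_pan -154.22 tilt 5.41 toolz [ 0.066 -0.068 -0.996] F [-2.  -1.5  2.7] w 0.18 q [-0.7   0.09  2.07 -0.01  0.89  0.49] v 0.25
tool delta cm [ 5.23 -0.25  0.05]
```

View pics/w13.png

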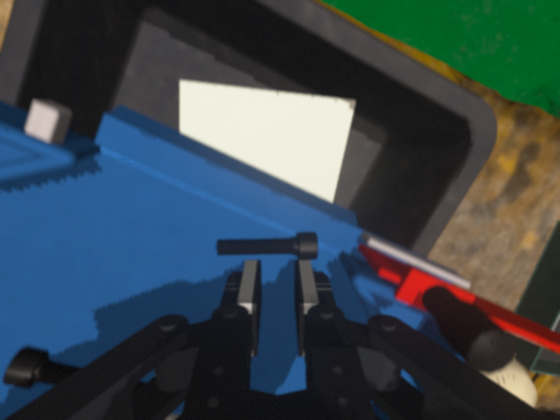

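Call:
{"name": "arm_command", "arguments": {
  "plan": [
    {"jaw": 1.5, "delta_pos": [1.0, -0.1, -0.03], "yaw": 0},
    {"jaw": 1.5, "delta_pos": [1.0, -0.1, 0.0], "yaw": 0},
    {"jaw": 1.5, "delta_pos": [0.9, -0.1, 0.0], "yaw": 0}
  ]
}}

```text
t: 10.97
tcp_pos: [0.4504, -0.3099, 0.2744]
orientation: [3.006, 0.588, 0.081]
force: [-0.2, -0.7, 0.3]
gripper_width: 0.174
```

```bash
python3 st.py 75 -8 103
python3 - <<'E'
from h import *
c=ctrl.capture("wrist");cv2.imwrite("pics/w14.png",c["color"][:,:,::-1])
E
```

```text
TIP [ 57.5 -14.5] 102.1
t 10.97 pan [45.3 -3.9] z 274.4 yaw_vs_pan -154.2 tilt 5.37 toolz [ 0.067 -0.066 -0.996] F [-0.2 -0.7  0.3] w 0.17 q [-0.64  0.11  2.04 -0.02  0.9   0.55] v 0.22
tool delta cm [ 1.86  0.18 -0.  ]
```

View pics/w14.png

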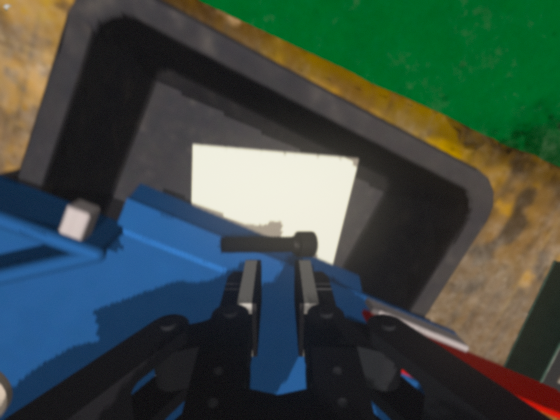

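Call:
{"name": "arm_command", "arguments": {
  "plan": [
    {"jaw": 1.5, "delta_pos": [0.7, -0.25, 0.0], "yaw": 0},
    {"jaw": 1.5, "delta_pos": [0.7, -0.2, 0.0], "yaw": 0},
    {"jaw": 1.5, "delta_pos": [0.5, 0, -0.02], "yaw": 0}
  ]
}}

```text
t: 11.27
tcp_pos: [0.4689, -0.2963, 0.2744]
orientation: [3.007, 0.59, 0.082]
force: [0.0, -0.0, -0.6]
gripper_width: 0.18
```

```bash
python3 st.py 75 -8 103
python3 - <<'E'
from h import *
c=ctrl.capture("wrist");cv2.imwrite("pics/w15.png",c["color"][:,:,::-1])
E
```

```text
TIP [75.2  0.4] 102.2
t 11.27 pan [62.8 10.8] z 274.4 yaw_vs_pan -154.15 tilt 5.34 toolz [ 0.067 -0.065 -0.996] F [ 0.  -0.  -0.6] w 0.18 q [-0.6   0.13  2.02 -0.02  0.9   0.59] v 0.11
tool delta cm [-0.38  0.75 -0.03]
```

View pics/w15.png

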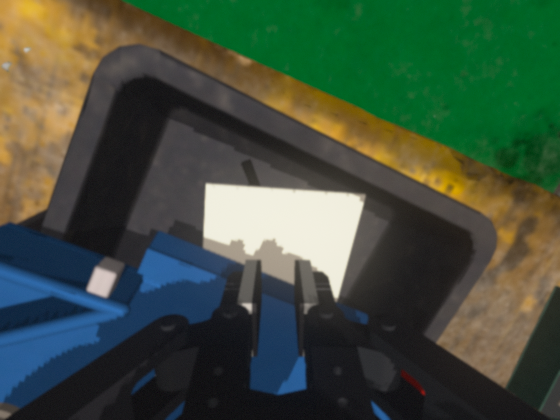

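Call:
{"name": "arm_command", "arguments": {
  "plan": [
    {"jaw": 1.5, "delta_pos": [0, 0, -2.5], "yaw": 0},
    {"jaw": 1.5, "delta_pos": [0, 0, -2.5], "yaw": 0},
    {"jaw": 1.5, "delta_pos": [0, 0, -2.0], "yaw": 7.1},
    {"jaw": 1.5, "delta_pos": [0, 0, 0], "yaw": 7.1},
    {"jaw": 1.5, "delta_pos": [0, 0, 0], "yaw": 7.1},
    {"jaw": 1.5, "delta_pos": [0, 0, 0], "yaw": 7.1},
    {"jaw": 1.5, "delta_pos": [0, 0, 0], "yaw": 7.1}
  ]
}}

```text
t: 11.9
tcp_pos: [0.4649, -0.2908, 0.3472]
orientation: [3.062, -0.371, 0.114]
force: [-0.7, 0.1, 0.2]
gripper_width: 0.176
```

```bash
python3 st.py -76 38 150
python3 - <<'E'
from h import *
c=ctrl.capture("wrist");cv2.imwrite("pics/w16.png",c["color"][:,:,::-1])
E
```

```text
TIP [70.6  5.9] 174.9
t 11.9 pan [58.4 16.1] z 347.2 yaw_vs_pan -190.18 tilt 5.27 toolz [ 0.066 -0.063 -0.996] F [-0.7  0.1  0.2] w 0.18 q [-0.6   0.04  1.97 -0.02  1.04  1.22] v 1.48
tool delta cm [-15.15  -0.69   1.26]
```

View pics/w16.png

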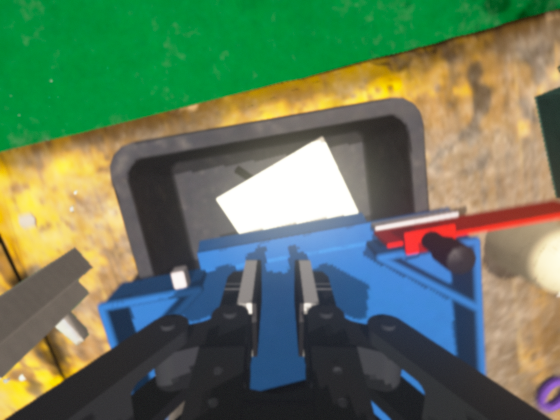

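Call:
{"name": "arm_command", "arguments": {
  "plan": [
    {"jaw": 1.5, "delta_pos": [-2.5, -0.1, 0], "yaw": 0},
    {"jaw": 1.5, "delta_pos": [-2.5, -0.1, 0], "yaw": 0},
    {"jaw": 1.5, "delta_pos": [-2.5, -0.1, 0], "yaw": 0},
    {"jaw": 1.5, "delta_pos": [-2.5, -0.1, 0], "yaw": 0},
    {"jaw": 1.5, "delta_pos": [-2.5, -0.1, 0], "yaw": 0},
    {"jaw": 1.5, "delta_pos": [-2.0, -0.1, 0], "yaw": 0}
  ]
}}

```text
t: 12.45
tcp_pos: [0.3243, -0.2506, 0.3348]
orientation: [3.062, -0.352, 0.118]
force: [-0.9, 0.1, 0.1]
gripper_width: 0.172
```

```bash
python3 st.py -76 38 125
python3 - <<'E'
from h import *
c=ctrl.capture("wrist");cv2.imwrite("pics/w17.png",c["color"][:,:,::-1])
E
```

```text
TIP [-71.7  36.5] 162.5
t 12.45 pan [-84.4  47. ] z 334.8 yaw_vs_pan -189.5 tilt 5.47 toolz [ 0.07  -0.065 -0.995] F [-0.9  0.1  0.1] w 0.17 q [-0.72 -0.24  2.24 -0.    1.04  1.08] v 0.5
tool delta cm [-0.76 -0.26  3.7 ]
```

View pics/w17.png

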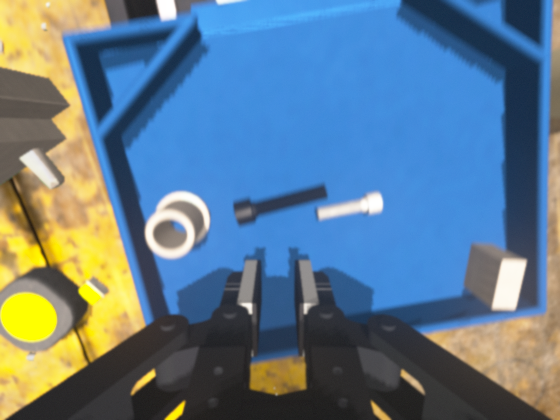

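Call:
{"name": "arm_command", "arguments": {
  "plan": [
    {"jaw": 1.5, "delta_pos": [-0.4, -0.2, 1.2], "yaw": 0},
    {"jaw": 1.5, "delta_pos": [-0.4, -0.2, 1.2], "yaw": 0},
    {"jaw": 1.5, "delta_pos": [-0.4, -0.2, 1.2], "yaw": 0},
    {"jaw": 1.5, "delta_pos": [0, 0, 1.0], "yaw": 0}
  ]
}}

```text
t: 12.83
tcp_pos: [0.3125, -0.2437, 0.2877]
orientation: [3.06, -0.34, 0.12]
force: [-0.3, 0.7, 0.5]
gripper_width: 0.173
```

```bash
python3 st.py -78 40 104
python3 - <<'E'
from h import *
c=ctrl.capture("wrist");cv2.imwrite("pics/w18.png",c["color"][:,:,::-1])
E
```

```text
TIP [-83.6  42.1] 115.5
t 12.83 pan [-96.6  53.1] z 287.7 yaw_vs_pan -189.06 tilt 5.65 toolz [ 0.071 -0.068 -0.995] F [-0.3  0.7  0.5] w 0.17 q [-0.72 -0.21  2.32 -0.01  0.93  1.07] v 0.31
tool delta cm [0.49 0.06 1.2 ]
```

View pics/w18.png

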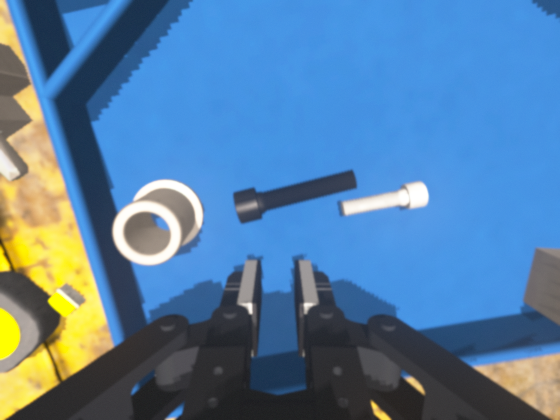

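Call:
{"name": "arm_command", "arguments": {
  "plan": [
    {"jaw": 1.5, "delta_pos": [0, 0, 0.6], "yaw": -5},
    {"jaw": 1.5, "delta_pos": [0, 0, 0.5], "yaw": 0},
    {"jaw": 1.5, "delta_pos": [0.5, 0.05, 0.05], "yaw": 0}
  ]
}}

```text
t: 13.13
tcp_pos: [0.3172, -0.245, 0.274]
orientation: [3.072, -0.197, 0.108]
force: [-1.9, -0.1, 1.3]
gripper_width: 0.174
```

```bash
python3 st.py 75 10 103
python3 - <<'E'
from h import *
c=ctrl.capture("wrist");cv2.imwrite("pics/w19.png",c["color"][:,:,::-1])
E
```

```text
TIP [-79.8  41.6] 101.8
t 13.13 pan [-91.9  52.1] z 274.0 yaw_vs_pan -183.72 tilt 5.33 toolz [ 0.066 -0.065 -0.996] F [-1.9 -0.1  1.3] w 0.17 q [-0.72 -0.18  2.32 -0.01  0.91  0.99] v 0.14
tool delta cm [15.61  2.15  1.16]
```

View pics/w19.png

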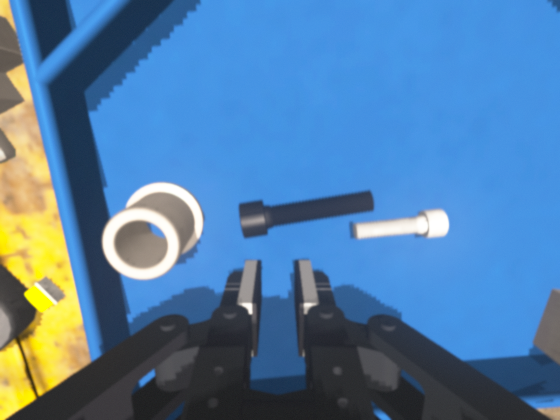

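Call:
{"name": "arm_command", "arguments": {
  "plan": [
    {"jaw": 1.5, "delta_pos": [0.5, 0.5, 0.0], "yaw": 0},
    {"jaw": 1.5, "delta_pos": [0.8, 0, 0.05], "yaw": 0},
    {"jaw": 1.5, "delta_pos": [0.8, 0, 0.05], "yaw": 0},
    {"jaw": 1.5, "delta_pos": [0.8, 0, 0.05], "yaw": 0}
  ]
}}

```text
t: 13.52
tcp_pos: [0.3498, -0.2561, 0.2778]
orientation: [3.069, -0.203, 0.118]
force: [-1.0, 0.5, 0.3]
gripper_width: 0.179
```

```bash
python3 st.py 75 10 103
python3 - <<'E'
from h import *
c=ctrl.capture("wrist");cv2.imwrite("pics/w20.png",c["color"][:,:,::-1])
E
```

```text
TIP [-45.4  32.1] 105.6
t 13.52 pan [-58.6  43.1] z 277.8 yaw_vs_pan -183.97 tilt 5.72 toolz [ 0.072 -0.069 -0.995] F [-1.   0.5  0.3] w 0.18 q [-0.69 -0.11  2.26 -0.01  0.9   1.02] v 0.2
tool delta cm [12.1   1.35  1.32]
```

View pics/w20.png

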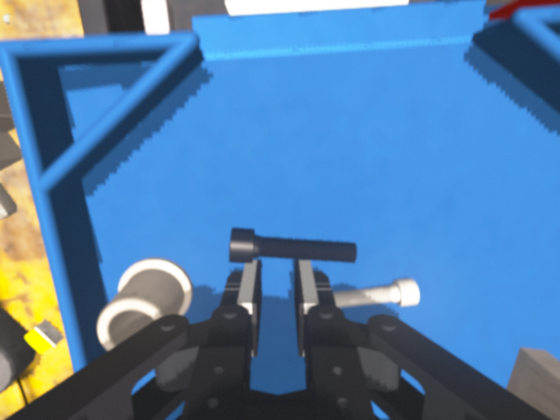

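Call:
{"name": "arm_command", "arguments": {
  "plan": [
    {"jaw": 1.5, "delta_pos": [1.0, 0.1, 0.2], "yaw": 0},
    {"jaw": 1.5, "delta_pos": [1.0, 0.1, 0.15], "yaw": 0},
    {"jaw": 1.5, "delta_pos": [1.0, 0.1, 0.1], "yaw": 0},
    {"jaw": 1.5, "delta_pos": [1.0, 0.1, 0.1], "yaw": 0}
  ]
}}

```text
t: 13.9
tcp_pos: [0.3944, -0.2665, 0.2762]
orientation: [3.068, -0.203, 0.121]
force: [-0.2, 0.6, 1.0]
gripper_width: 0.172
```

```bash
python3 st.py 75 10 103
python3 - <<'E'
from h import *
c=ctrl.capture("wrist");cv2.imwrite("pics/w21.png",c["color"][:,:,::-1])
E
```

```text
TIP [ 0.1 24.5] 104.1
t 13.9 pan [-13.4  35.7] z 276.2 yaw_vs_pan -183.94 tilt 5.82 toolz [ 0.074 -0.07  -0.995] F [-0.2  0.6  1. ] w 0.17 q [-0.64 -0.03  2.18 -0.01  0.88  1.07] v 0.26
tool delta cm [7.53 0.92 0.79]
```

View pics/w21.png

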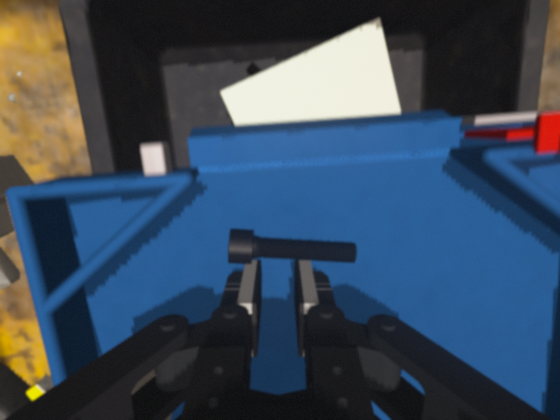

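Call:
{"name": "arm_command", "arguments": {
  "plan": [
    {"jaw": 1.5, "delta_pos": [1.0, 0.13, 0.15], "yaw": 0},
    {"jaw": 1.5, "delta_pos": [1.0, 0.13, 0.1], "yaw": 0},
    {"jaw": 1.5, "delta_pos": [1.0, 0.13, 0.1], "yaw": 0},
    {"jaw": 1.5, "delta_pos": [1.0, 0.13, 0.08], "yaw": 0},
    {"jaw": 1.5, "delta_pos": [1.0, 0.13, 0.08], "yaw": 0}
  ]
}}

```text
t: 14.37
tcp_pos: [0.4493, -0.2811, 0.2752]
orientation: [3.068, -0.202, 0.121]
force: [-0.1, 0.6, -0.1]
gripper_width: 0.175
```

```bash
python3 st.py 76 10 103
python3 - <<'E'
from h import *
c=ctrl.capture("wrist");cv2.imwrite("pics/w22.png",c["color"][:,:,::-1])
E
```

```text
TIP [55.8 13.5] 103.1
t 14.37 pan [42.3 24.7] z 275.2 yaw_vs_pan -183.93 tilt 5.83 toolz [ 0.074 -0.069 -0.995] F [-0.1  0.6 -0.1] w 0.17 q [-0.6   0.08  2.08 -0.02  0.89  1.11] v 0.26
tool delta cm [2.03 0.21 0.19]
```

View pics/w22.png

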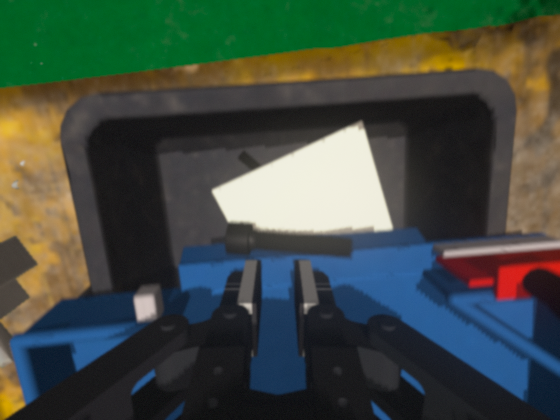

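Call:
{"name": "arm_command", "arguments": {
  "plan": [
    {"jaw": 1.5, "delta_pos": [0.8, 0.1, 0.08], "yaw": 0},
    {"jaw": 1.5, "delta_pos": [0.8, 0.1, 0.05], "yaw": 0},
    {"jaw": 1.5, "delta_pos": [0.4, 0, 0.0], "yaw": 0}
  ]
}}

```text
t: 14.67
tcp_pos: [0.4727, -0.2871, 0.276]
orientation: [3.067, -0.202, 0.125]
force: [0.4, -0.3, -0.5]
gripper_width: 0.173
```

```bash
python3 st.py 76 10 103
python3 - <<'E'
from h import *
c=ctrl.capture("wrist");cv2.imwrite("pics/w23.png",c["color"][:,:,::-1])
E
```

```text
TIP [80.  9.] 104.0
t 14.67 pan [66.  20.3] z 276.0 yaw_vs_pan -183.94 tilt 5.97 toolz [ 0.076 -0.071 -0.995] F [ 0.4 -0.3 -0.5] w 0.17 q [-0.59  0.12  2.03 -0.02  0.89  1.13] v 0.1
tool delta cm [-0.42 -0.08  0.06]
```

View pics/w23.png

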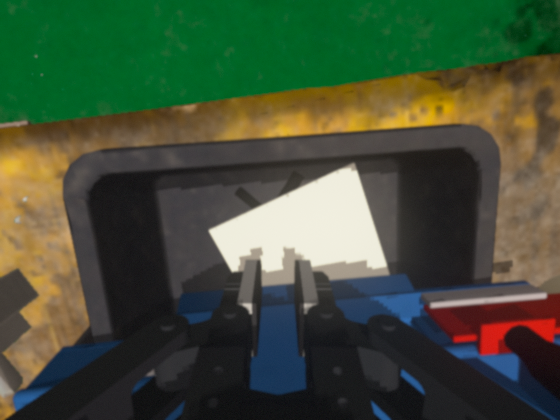

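Call:
{"name": "arm_command", "arguments": {
  "plan": [
    {"jaw": 1.5, "delta_pos": [0, 0, -2.5], "yaw": 0},
    {"jaw": 1.5, "delta_pos": [0, 0, -2.5], "yaw": -4},
    {"jaw": 1.5, "delta_pos": [-2.5, 0.2, -1], "yaw": 0},
    {"jaw": 1.5, "delta_pos": [-3, 0.2, 0], "yaw": 0},
    {"jaw": 1.5, "delta_pos": [-3, 0.2, 0], "yaw": 0},
    {"jaw": 1.5, "delta_pos": [-3, 0.2, 0], "yaw": 0},
    {"jaw": 1.5, "delta_pos": [-2, 0.2, 0], "yaw": 0}
  ]
}}

```text
t: 15.3
tcp_pos: [0.333, -0.285, 0.3289]
orientation: [3.068, -0.08, 0.124]
force: [0.4, 0.1, -0.3]
gripper_width: 0.18
```

```bash
python3 st.py -85 -12 125
python3 - <<'E'
from h import *
c=ctrl.capture("wrist");cv2.imwrite("pics/w24.png",c["color"][:,:,::-1])
E
```

```text
TIP [-59.1   1.6] 156.9
t 15.3 pan [-73.5  13.2] z 328.9 yaw_vs_pan -179.38 tilt 6.13 toolz [ 0.079 -0.072 -0.994] F [ 0.4  0.1 -0.3] w 0.18 q [-0.77 -0.17  2.2   0.    1.    0.86] v 0.44
tool delta cm [-2.87  1.12  3.05]
```

View pics/w24.png

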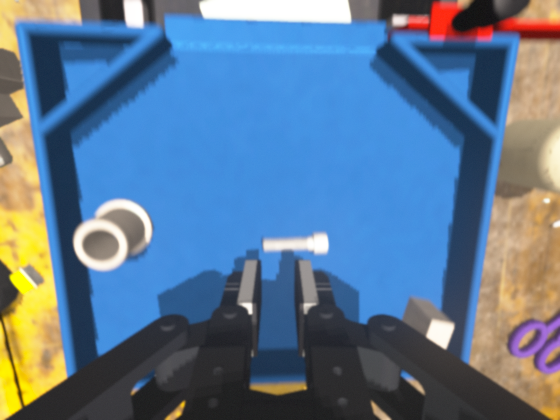

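Call:
{"name": "arm_command", "arguments": {
  "plan": [
    {"jaw": 1.5, "delta_pos": [-1.0, 0.35, 0.3], "yaw": 0},
    {"jaw": 1.5, "delta_pos": [-1.0, 0.35, 0.8], "yaw": 0},
    {"jaw": 1.5, "delta_pos": [-0.7, 0.2, 0.8], "yaw": 0},
    {"jaw": 1.5, "delta_pos": [0, 0, 1.0], "yaw": 0}
  ]
}}

```text
t: 15.68
tcp_pos: [0.3027, -0.295, 0.2986]
orientation: [3.064, -0.085, 0.126]
force: [0.4, 0.1, -0.1]
gripper_width: 0.171
```

```bash
python3 st.py -85 -12 104
python3 - <<'E'
from h import *
c=ctrl.capture("wrist");cv2.imwrite("pics/w25.png",c["color"][:,:,::-1])
E
```

```text
TIP [-88.5 -10.9] 126.6
t 15.68 pan [-103.1    1.2] z 298.6 yaw_vs_pan -179.58 tilt 6.32 toolz [ 0.08  -0.076 -0.994] F [ 0.4  0.1 -0.1] w 0.17 q [-0.83 -0.17  2.27  0.01  0.94  0.79] v 0.31
tool delta cm [ 0.15 -0.05  2.28]
```

View pics/w25.png

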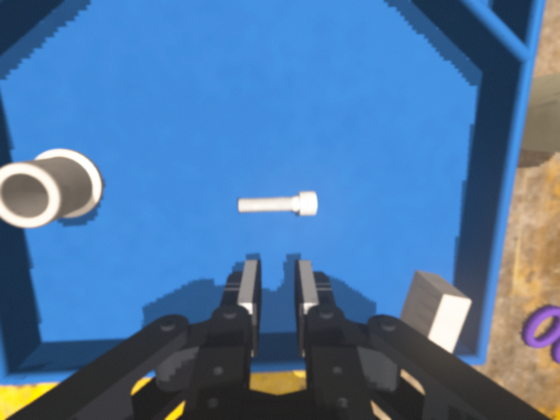

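Call:
{"name": "arm_command", "arguments": {
  "plan": [
    {"jaw": 1.5, "delta_pos": [0, 0, 1.0], "yaw": 0},
    {"jaw": 1.5, "delta_pos": [0, 0, 0.9], "yaw": 0},
    {"jaw": 1.5, "delta_pos": [0.6, 0, 0.25], "yaw": 0},
    {"jaw": 1.5, "delta_pos": [0.8, 0, 0.1], "yaw": 0}
  ]
}}

```text
t: 16.07
tcp_pos: [0.3155, -0.2972, 0.2736]
orientation: [3.072, -0.077, 0.094]
force: [-10.1, 3.1, 20.7]
gripper_width: 0.175
```

```bash
python3 st.py 78 -5 103
```

```text
TIP [-79.1 -11.3] 101.4
t 16.07 pan [-90.2  -0.1] z 273.6 yaw_vs_pan -179.25 tilt 5.21 toolz [ 0.059 -0.069 -0.996] F [-10.1   3.1  20.7] w 0.18 q [-0.81 -0.11  2.26 -0.01  0.9   0.81] v 0.18
tool delta cm [15.7  -0.41  0.8 ]
```

Touching the deck; ease up slightly and push on.

Call:
{"name": "arm_command", "arguments": {
  "plan": [
    {"jaw": 1.5, "delta_pos": [0, 0, -0.2], "yaw": 0},
    {"jaw": 1.5, "delta_pos": [0.6, 0, 0.0], "yaw": 0},
    {"jaw": 1.5, "delta_pos": [0.6, 0, 0.05], "yaw": 0}
  ]
}}

```text
t: 16.32
tcp_pos: [0.3298, -0.2985, 0.276]
orientation: [3.072, -0.077, 0.092]
force: [0.1, 0.1, 0.9]
gripper_width: 0.174
```

```bash
python3 st.py 78 -5 103
python3 - <<'E'
from h import *
c=ctrl.capture("wrist");cv2.imwrite("pics/w26.png",c["color"][:,:,::-1])
E
```

```text
TIP [-65.  -11.6] 103.7
t 16.32 pan [-75.8  -0.4] z 276.0 yaw_vs_pan -179.23 tilt 5.17 toolz [ 0.058 -0.069 -0.996] F [0.1 0.1 0.9] w 0.17 q [-0.79 -0.09  2.24 -0.01  0.9   0.84] v 0.14
tool delta cm [14.28 -0.47  0.93]
```

View pics/w26.png

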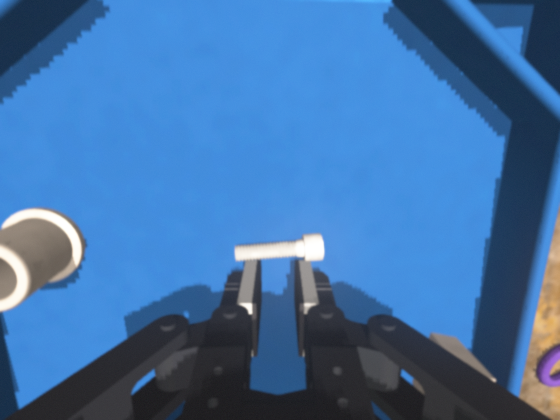

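Call:
{"name": "arm_command", "arguments": {
  "plan": [
    {"jaw": 1.5, "delta_pos": [0.9, 0, 0.1], "yaw": 0},
    {"jaw": 1.5, "delta_pos": [0.9, 0, 0.07], "yaw": 0},
    {"jaw": 1.5, "delta_pos": [1.0, 0, 0.07], "yaw": 0},
    {"jaw": 1.5, "delta_pos": [1.0, 0, 0.07], "yaw": 0}
  ]
}}

```text
t: 16.7
tcp_pos: [0.3715, -0.3, 0.2739]
orientation: [3.074, -0.075, 0.088]
force: [-5.5, 0.5, 8.2]
gripper_width: 0.18
```

```bash
python3 st.py 78 -5 103
python3 - <<'E'
from h import *
c=ctrl.capture("wrist");cv2.imwrite("pics/w27.png",c["color"][:,:,::-1])
E
```

```text
TIP [-23.7 -10.1] 101.6
t 16.7 pan [-34.1   0.8] z 273.9 yaw_vs_pan -179.16 tilt 4.98 toolz [ 0.056 -0.067 -0.996] F [-5.5  0.5  8.2] w 0.18 q [-0.73 -0.02  2.18 -0.02  0.89  0.9 ] v 0.21
tool delta cm [10.17 -0.35  0.44]
```

View pics/w27.png

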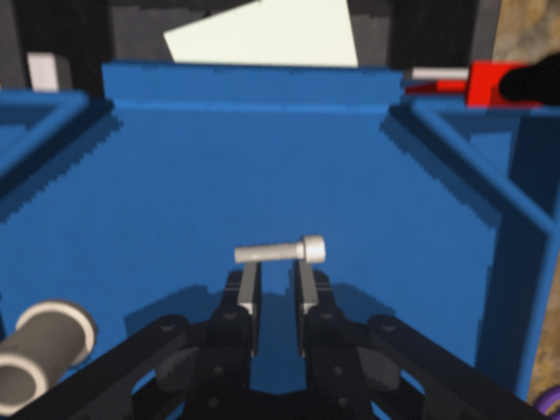

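Call:
{"name": "arm_command", "arguments": {
  "plan": [
    {"jaw": 1.5, "delta_pos": [1.0, -0.05, -0.05], "yaw": 0},
    {"jaw": 1.5, "delta_pos": [1.0, -0.05, 0.04], "yaw": 0},
    {"jaw": 1.5, "delta_pos": [1.0, -0.05, 0.04], "yaw": 0},
    {"jaw": 1.5, "delta_pos": [1.0, -0.05, 0.04], "yaw": 0},
    {"jaw": 1.5, "delta_pos": [1.0, -0.05, 0.04], "yaw": 0},
    {"jaw": 1.5, "delta_pos": [1.0, -0.05, 0.04], "yaw": 0},
    {"jaw": 1.5, "delta_pos": [1.0, -0.05, 0.04], "yaw": 0}
  ]
}}

```text
t: 17.33
tcp_pos: [0.4517, -0.2995, 0.2754]
orientation: [3.074, -0.075, 0.093]
force: [0.7, -0.3, -0.2]
gripper_width: 0.175
```

```bash
python3 st.py 78 -5 103
python3 - <<'E'
from h import *
c=ctrl.capture("wrist");cv2.imwrite("pics/w28.png",c["color"][:,:,::-1])
E
```

```text
TIP [56.8 -4.3] 103.1
t 17.33 pan [45.9  6.5] z 275.4 yaw_vs_pan -179.16 tilt 5.09 toolz [ 0.059 -0.066 -0.996] F [ 0.7 -0.3 -0.2] w 0.17 q [-0.63  0.11  2.05 -0.02  0.9   1.01] v 0.23
tool delta cm [2.12 0.11 0.15]
```

View pics/w28.png

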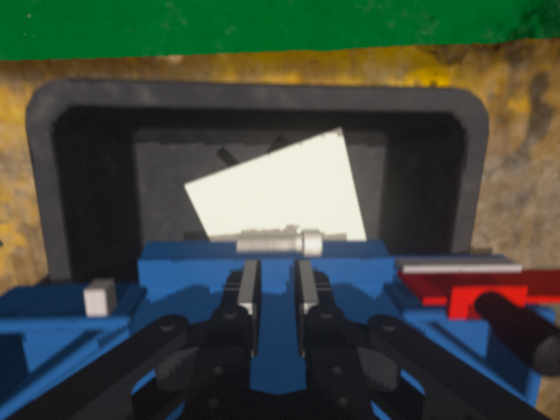

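Call:
{"name": "arm_command", "arguments": {
  "plan": [
    {"jaw": 1.5, "delta_pos": [0.8, 0, 0.08], "yaw": 0},
    {"jaw": 1.5, "delta_pos": [0.8, 0, 0.05], "yaw": 0},
    {"jaw": 1.5, "delta_pos": [0.5, 0, 0.0], "yaw": 0},
    {"jaw": 1.5, "delta_pos": [0, 0, 0], "yaw": 0}
  ]
}}

```text
t: 17.72
tcp_pos: [0.4775, -0.3008, 0.2758]
orientation: [3.073, -0.074, 0.097]
force: [0.7, 0.5, 0.6]
gripper_width: 0.172
```

Call:
{"name": "arm_command", "arguments": {
  "plan": [
    {"jaw": 1.0, "delta_pos": [0, 0, -2.5], "yaw": 0},
    {"jaw": 0, "delta_pos": [0, 0, -2.5], "yaw": 0},
    {"jaw": 0, "delta_pos": [0, 0, -2.5], "yaw": 0},
    {"jaw": 0, "delta_pos": [0, 0, -1], "yaw": 0},
    {"jaw": 0, "delta_pos": [0, 0, 0], "yaw": 0}
  ]
}}

```text
t: 18.13
tcp_pos: [0.4709, -0.2945, 0.3603]
orientation: [3.078, -0.074, 0.086]
force: [-0.6, -0.6, -0.4]
gripper_width: 0.001
```

```bash
python3 st.py 57 -115 190; python3 pic.py 29
python3 - <<'E'
from h import *
c=ctrl.capture("wrist");cv2.imwrite("pics/w29.png",c["color"][:,:,::-1])
E
```

```text
TIP [74.8  2.5] 187.9
t 18.13 pan [64.7 12.8] z 360.3 yaw_vs_pan -179.11 tilt 4.77 toolz [ 0.054 -0.063 -0.997] F [-0.6 -0.6 -0.4] w 0.0 q [-0.6   0.05  1.94 -0.02  1.08  1.03] v 0.01
tool delta cm [-1.99 11.71  0.38]
```

View pics/w29.png

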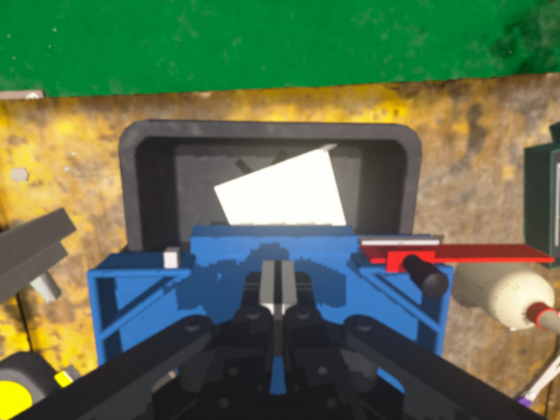

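View pics/p29.png

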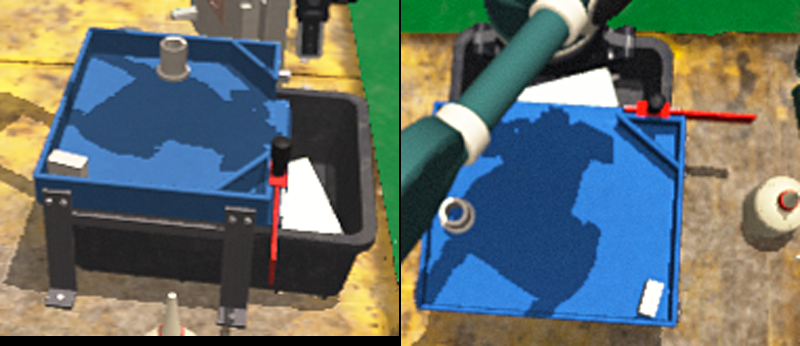

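Run:
```python
import cv2
a=cv2.imread("pics/w29.png")[125:240,170:400];a=cv2.resize(a,None,fx=3.4,fy=3.4,interpolation=2)
cv2.imwrite("pics/w29z.png",a)
```

```text
(no output)
```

View pics/w29z.png

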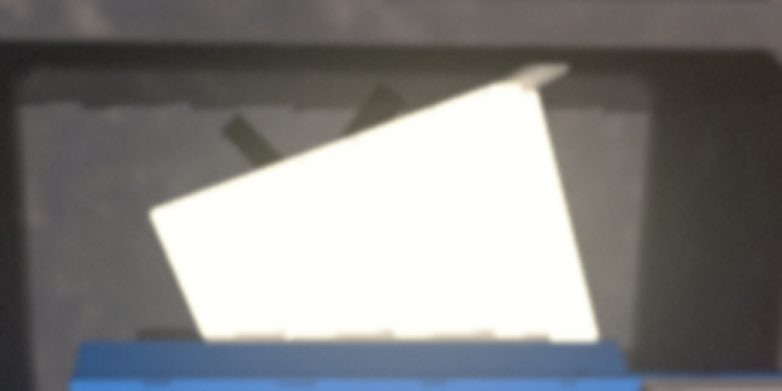

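Call:
{"name": "arm_command", "arguments": {
  "plan": [
    {"jaw": 0, "delta_pos": [-0.5, 2.4, -0.2], "yaw": 0},
    {"jaw": 0, "delta_pos": [-0.5, 2.4, -0.2], "yaw": 0},
    {"jaw": 0, "delta_pos": [-0.5, 2.4, -0.2], "yaw": 0},
    {"jaw": 0, "delta_pos": [-0.5, 2.4, 0], "yaw": 0},
    {"jaw": 0, "delta_pos": [0, 2.4, 0], "yaw": 0}
  ]
}}

```text
t: 18.7
tcp_pos: [0.4414, -0.4102, 0.3571]
orientation: [3.095, -0.064, 0.06]
force: [-0.0, 0.8, -0.5]
gripper_width: 0.001
```

```bash
python3 st.py 57 -118 143
```

```text
TIP [  49.8 -112.2] 184.4
t 18.7 pan [  42.8 -104.6] z 357.1 yaw_vs_pan -178.68 tilt 3.41 toolz [ 0.038 -0.046 -0.998] F [-0.   0.8 -0.5] w 0.0 q [-0.79  0.14  1.84 -0.01  1.1   0.83] v 0.4
tool delta cm [0.54 0.42 4.18]
```

Call:
{"name": "arm_command", "arguments": {
  "plan": [
    {"jaw": 0, "delta_pos": [0.5, 0.6, 0], "yaw": 0},
    {"jaw": 0, "delta_pos": [0, 0, 1.3], "yaw": 0},
    {"jaw": 0, "delta_pos": [0, 0, 1.3], "yaw": 0},
    {"jaw": 0, "delta_pos": [0, 0, 1.2], "yaw": 0}
  ]
}}

```text
t: 19.03
tcp_pos: [0.4463, -0.4218, 0.3132]
orientation: [3.096, -0.073, 0.056]
force: [-0.2, -0.8, -0.3]
gripper_width: 0.001
```

```bash
python3 st.py 57 14 143;python3 pic.py 30;python3 - <<'E'
from h import *
c=ctrl.capture("wrist");cv2.imwrite("pics/w30.png",c["color"][:,:,::-1])
E
```

```text
TIP [  55.  -123.2] 140.5
t 19.03 pan [  48.5 -115.9] z 313.2 yaw_vs_pan -178.98 tilt 3.25 toolz [ 0.035 -0.045 -0.998] F [-0.2 -0.8 -0.3] w 0.0 q [-0.8   0.2   1.85 -0.01  1.03  0.83] v 0.28
tool delta cm [  0.47 -13.69  -0.82]
```

View pics/p30.png

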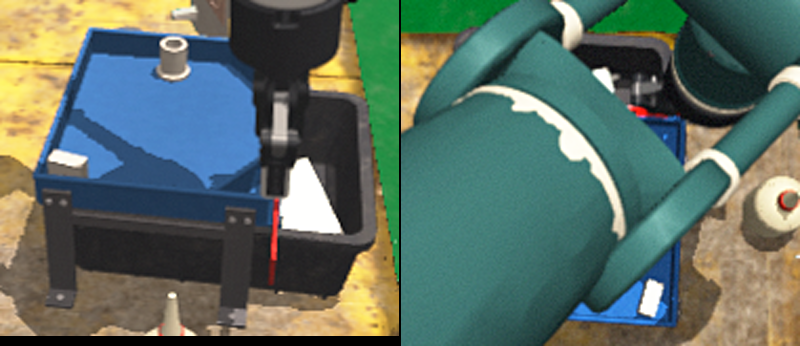

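View pics/w30.png

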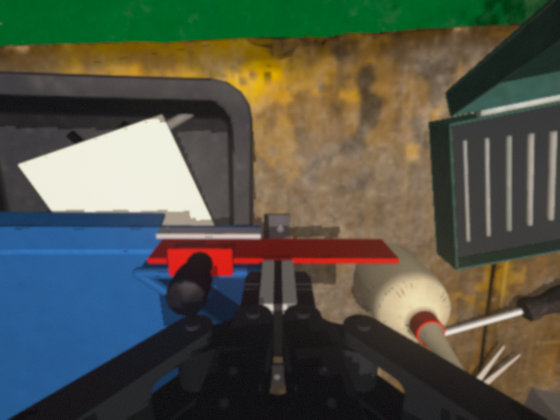

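Call:
{"name": "arm_command", "arguments": {
  "plan": [
    {"jaw": 0, "delta_pos": [0.1, -1.2, -0.08], "yaw": 0},
    {"jaw": 0, "delta_pos": [0.1, -1.4, -0.08], "yaw": 0},
    {"jaw": 0, "delta_pos": [0.1, -1.4, -0.08], "yaw": 0},
    {"jaw": 0, "delta_pos": [0.0, -1.4, -0.08], "yaw": 0},
    {"jaw": 0, "delta_pos": [0, -1.4, -0.08], "yaw": 0},
    {"jaw": 0, "delta_pos": [0, -1.4, -0.08], "yaw": 0}
  ]
}}

```text
t: 19.68
tcp_pos: [0.4532, -0.3323, 0.3155]
orientation: [3.093, -0.069, 0.055]
force: [0.4, -2.7, -3.1]
gripper_width: -0.004
```

```bash
python3 st.py 57 14 143;python3 pic.py 31
```

```text
TIP [ 55.9 -34.1] 142.8
t 19.68 pan [ 49.5 -26.1] z 315.5 yaw_vs_pan -178.85 tilt 3.4 toolz [ 0.034 -0.048 -0.998] F [ 0.4 -2.7 -3.1] w -0.0 q [-0.67  0.11  1.96 -0.02  1.02  0.95] v 0.28
tool delta cm [ 0.21 -4.8  -0.24]
```

View pics/p31.png

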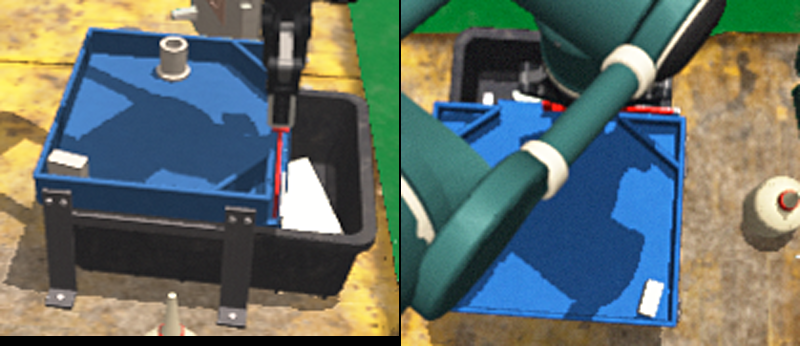

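Call:
{"name": "arm_command", "arguments": {
  "plan": [
    {"jaw": 0, "delta_pos": [0.05, -1.2, -0.06], "yaw": 0},
    {"jaw": 0, "delta_pos": [0.05, -1.2, -0.06], "yaw": 0},
    {"jaw": 0, "delta_pos": [0, -1.0, -0.06], "yaw": 0}
  ]
}}

```text
t: 20.03
tcp_pos: [0.4559, -0.2958, 0.3168]
orientation: [3.092, -0.065, 0.056]
force: [0.7, -2.5, -1.9]
gripper_width: 0.004
```

```bash
python3 st.py 57 14 143
```

```text
TIP [56.4  2.3] 144.1
t 20.03 pan [49.8 10.5] z 316.8 yaw_vs_pan -178.71 tilt 3.47 toolz [ 0.035 -0.049 -0.998] F [ 0.7 -2.5 -1.9] w 0.0 q [-0.62  0.07  2.   -0.02  1.02  1.01] v 0.21
tool delta cm [ 0.08 -1.17  0.06]
```

Call:
{"name": "arm_command", "arguments": {
  "plan": [
    {"jaw": 0, "delta_pos": [0.0, -0.6, 0], "yaw": 0},
    {"jaw": 0, "delta_pos": [0, -0.5, 0], "yaw": 0}
  ]
}}

```text
t: 20.2
tcp_pos: [0.4566, -0.2838, 0.3169]
orientation: [3.089, -0.062, 0.058]
force: [-2.4, -23.8, -7.0]
gripper_width: 0.001
```

```bash
python3 st.py 57 14 143
```

```text
TIP [56.6 13.9] 144.2
t 20.2 pan [49.7 22.5] z 316.9 yaw_vs_pan -178.62 tilt 3.65 toolz [ 0.036 -0.052 -0.998] F [ -2.4 -23.8  -7. ] w 0.0 q [-0.59  0.06  2.01 -0.03  1.01  1.03] v 0.14
tool delta cm [ 0.04 -0.02  0.12]
```

Call:
{"name": "arm_command", "arguments": {
  "plan": [
    {"jaw": 0, "delta_pos": [0, -0.1, 0], "yaw": 0},
    {"jaw": 0, "delta_pos": [0, 1.2, 0], "yaw": 0},
    {"jaw": 0, "delta_pos": [0, 0.3, -2.5], "yaw": 0},
    {"jaw": 0, "delta_pos": [0, 0, -2.5], "yaw": 0},
    {"jaw": 0, "delta_pos": [0, 0, -2.5], "yaw": 0},
    {"jaw": 0, "delta_pos": [-2, 0, -2.5], "yaw": 0},
    {"jaw": 0, "delta_pos": [-2, 0, 0], "yaw": 0},
    {"jaw": 0, "delta_pos": [-2, 0, 0], "yaw": 0}
  ]
}}

```text
t: 20.87
tcp_pos: [0.3937, -0.291, 0.4193]
orientation: [3.093, -0.057, 0.056]
force: [-0.6, 0.3, -0.4]
gripper_width: 0.0
```

```bash
python3 st.py;python3 pic.py 32;python3 - <<'E'
from h import *
c=ctrl.capture("wrist");cv2.imwrite("pics/w32.png",c["color"][:,:,::-1])
E
```

```text
TIP [-6.   3.3] 246.6
t 20.87 pan [-12.6  11.2] z 419.3 yaw_vs_pan -178.4 tilt 3.42 toolz [ 0.035 -0.048 -0.998] F [-0.6  0.3 -0.4] w 0.0 q [-0.68 -0.12  1.99 -0.02  1.22  0.93] v 0.44
```

View pics/p32.png

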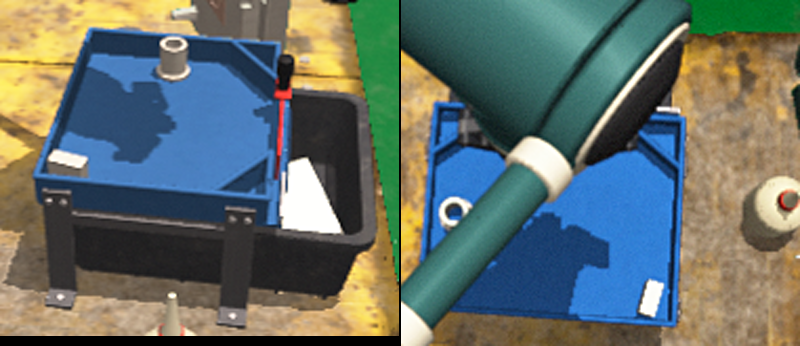

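View pics/w32.png

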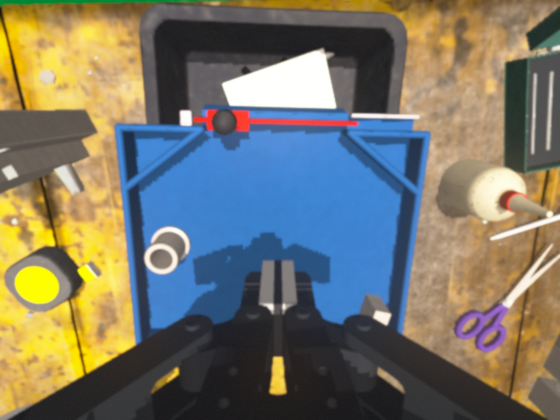

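Run:
```python
from h import *; from fr import *
s=ctrl.observe(); c=ctrl.capture("wrist"); d=ctrl.capture("side")
P=lambda uv,z:pan(onz(c,uv,z,s))
l,r,p=P((118,126),.129),P((430,132),.129),P((224,121),.164)
print(l,r,p,"post y rel centre",p[1]-(l[1]+r[1])/2, P((193,119),.13),P((357,123),.13),P((250,121),.14))
print("side post top",pan(onz(d,(286/2.1+195,58/2.1+150),.164)), "before(travel~8):",pan(onz(d,(525/4+200,93/3.7+155),.164)))
```

```text
[ 52.1 112.7] [  53.  -112.7] [58.8 35.2] post y rel centre 35.2 [58.4 60.2] [ 58.4 -57.5] [58.4 19.8]
side post top [59.2 31.1] before(travel~8): [59.5 22.7]
```

Post measures y ≈ 35 mm, so the gate is shut. The arm is clear, the pan is empty of screws, and the bushing, gauge block and bottle are in place. Settle briefly and hand in.

Call:
{"name": "arm_command", "arguments": {
  "plan": [
    {"jaw": 0, "delta_pos": [0, 0, -1], "yaw": 0},
    {"jaw": 0, "delta_pos": [0, 0, 0], "yaw": 0},
    {"jaw": 0, "delta_pos": [0, 0, 0], "yaw": 0}
  ]
}}

```text
t: 21.37
tcp_pos: [0.3955, -0.2904, 0.4269]
orientation: [3.097, -0.057, 0.05]
force: [0.3, 0.2, -1.1]
gripper_width: -0.003
```

```bash
python3 -c "
from station import ctrl
print(ctrl.observe()['force'].round(1)); ctrl.sign_off()"
```

```text
[ 0.3  0.2 -1.1]
the job is handed in; nothing more can be done
```

I slid the gate to its open stop and swept the 43 mm black screw, the 55 mm black screw and then the zinc screw over the lip, one at a time with the fingertips. I then slid the gate back to its shut stop and handed the job in at about 21.4 s; the hand-in gives no verdict.

**Last checks:**
- **Gate:** the wrist camera puts the post at y ≈ 35 mm, which is travel of about 0 mm. The side camera read 31 mm. In the first pictures that camera also read about 4 mm lower than the wrist view (22.7 against about 26.5 mm), so I trusted the wrist view. At the start the gate stood about 8 mm open.
- **Screws:** none are left on the pan. All three show in the bin only as ends past the edge of a white card there, so I did not measure their exact positions.
- **Other parts:** the bushing, gauge block and bottle look unmoved in the pictures; I did not measure them again.
- **Arm:** it is clear of everything, with a force reading of about 1 N.

**Deviations:**
- The tool tilted by up to about 6° because the moves drifted.
- The fingertips pressed on the deck twice, reaching 44 N vertically on the first descent and about 21 N later; the 40 N limit names the arm and gripper body.
- The first push on the 43 mm screw rode high against its head, so I backed off, lowered the tips and pushed again.

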